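Gas manifold on its rail: modules, tie-bar and cam lock

ROBOT

A 6-joint arm with a two-finger parallel gripper is mounted at the origin on a cart in front of the work surface, level with it; the furniture and walls round the work are solid. World frame = base frame: x ahead of the robot, y to its left, z up, the work surface at z = 0. Lengths are in m, angles in rad, forces in N, time in s.
With the tool pointing down it reaches from about 0.375 to 0.9 m from the base axis. Payload 3.1 kg.
Tool frame: the origin (TCP) lies between the finger pads; the fingertips stand 11 mm ahead of it and the grasp point (between the pads) lies 8 mm behind it; z points along the fingers, y is the line along which they close (so a half turn about z gives the same grasp; the last joint's range is limited). The gripper opens to 87 mm and grips with 3 to 60 N. Pads are 19 mm wide; open, the fingers measure 117 mm over their backs; the gripper's body (75 mm by 190 mm) begins 51 mm behind the grasp point.
Start: joints at [0.981, 0.527, 1.433, -0, 1.181, -0.178], TCP at [0.25, 0.573, 0.195] pointing down, gripper open.
Joint ranges: [-3.08, 3.08], [-0.75, 2.2], [0.22, 2.44], [-1.43, 4.57], [0, 2.65], [-2.85, 2.85]. Speed limits (rad/s): [2.79, 2.79, 3.14, 3.14, 3.14, 3.14].

INTERFACE

Orientations are given as a unit quaternion [x, y, z, w].
In Python, from rig import robot gives the robot as it stands.
- The arm moves only by the tool move_arm, never from a script. Its argument "moves" is text: rows parted by semicolons, each of 7 numbers parted by spaces: the shift along the tool's x, y, z in units of 100 mm (1.0 is 100 mm), then the turn, a rotation vector about the tool's x, y, z in units of 90 degrees (1.0 is 90 degrees), then the opening, from 0 (shut) to 1 (fully open). A call has 1 to 12 rows; each row is the pose to reach, as a shift and turn from the pose commanded when the call began, along the tool's axes at that moment; what a row does not reach only later rows make up. A row lasts 1/10 s, in which the tool goes at most 50 mm and 8.59 degrees, less where a joint would pass 70% of its speed; a pose out of reach is approached as far as the arm can. A call with a number of a shift or a turn outside -1 to 1 is refused whole. A call with a gripper value outside its range is refused whole. The fingers move at their own pace and stop on an object; "squeeze" is the grip in N (left out, the last holds). Time passes only in rows, so rows that repeat a pose let the fingers close. It gives the time, the measured TCP pose, the force, the opening and the grip force at its end, in the units of the state.
- robot.get_obs(): the state, without advancing time (a new reading comes with each control period).
- robot.camera(name): name is "side" or "top" or "wrist"; returns a dict with "image" (420x560x3 uint8, red, green, blue), "intrinsics" (3x3 intrinsics, pixels), "extrinsics" (4x4, takes a point from world to camera coordinates). Camera axes: x right, y up, looking along -z (the intrinsics and any distortion apply to the point x, -y, -z); pixel columns grow to the right and rows downward; lengths in m; the calibration is good to about 2 mm. A picture is of the moment at which its call begins. There is no depth.
- robot.hand_in(): hands the job in; it is judged then, once.
The state is a dict: "time": time; "q": joint angles; "joint_velocities": joint speeds; "joint_torque": joint torques, N m; "position": TCP position; "tool_rot": TCP orientation; "ft_force": force on the tool from outside, world axes, zero at the start; "moment": the same for the moment, N m; "grip_width": finger opening in m; "grip_force": force on a finger pad.
Only numpy, scipy, OpenCV 4.12 (cv2) and the standard library are available. Lean on these libraries where they do the work, as an engineer would, in place of code of your own. Each camera call takes 0.05 s, during which the arm holds its last target. There are 200 camera calls.

TASK

Assemble the gas manifold: swing the rack's cam lever down clear of the bore, seat every manifold module that is on the bench upright on the rack's rail, one to a station, any station, then push the tie-bar in from the lever's end through the end plate, all the modules and the far end plate until its collar rests on the near end plate. Swing the cam lever back upright so that it locks behind the collar, and do not tip over the bottles.

Things in the scene. Friction and masses are not known exactly. Their poses are not given: they have to be found in the camera images.
- rack: Manifold rack, fixed: dark base plate 66 (x) x 196 (y), top 10 mm up; a 34 mm wide bar on it carries a half-round rail (12 wide, 6 high); grey end plates 38 wide, 10 thick, tops 64 mm up. Ribs 34 mm wide, rounded tops 32 mm up, part the rail into 4 stations. Origin: centre of its underside on the bench; y along the rail, the way the tie-bar goes in; x across, z up. The stations' sides are open.
- bore_near (a point): Centre of the 14 mm bore in the near end plate (the one with the cam lever), on that plate's outer face, 44 mm above the bench, 86 mm from the rack's centre towards its -y. The tie-bar enters here and its collar comes to rest on this face. The rack's axes.
- bore_far (a point): Centre of the 14 mm bore in the other end plate, on its outer face, 86 mm towards the rack's +y, 44 mm above the bench. All bores lie on one level line from bore_near to bore_far.
- cam_lever (a joint): Cam lever outside the near end plate, rad; axis parallel to the rail. 0 locked: grey handle upright, steel tongue lying across 6.5 mm above the bore axis, so the tie-bar's collar cannot pass. It swings down towards the rack's +x (away from the robot) to its stop 1.75, free: handle 10 degrees below level, tongue up, clear of the bore. Friction of 0.06 N m holds it anywhere. Starts at 0 to 0.3.
- lever_pivot (a point): Pivot of the cam lever: 24 mm to the rack's +x of the bore axis, 55 mm above the bench, 12 mm outside the near plate's outer face (98 mm from the rack's centre towards its -y). Its z points along the handle to the free end, its y along the pivot (the rack's y).
- lever_end (a point): Where to take the lever: on the handle, 62 mm from the pivot, 10 mm short of its end. The handle is a bar 12 mm wide and 10 mm thick (along the pivot, the way to pinch it), from 12 to 72 mm from the pivot. z points along the handle to its free end, y along the pivot.
- bar_grip (a point): Centre of the loose tie-bar's grey ribbed square grip, 22 x 22 x 50 mm. Then follow a neck (10 thick, 14 long), a collar (22 across, 5 thick) and a steel rod 12 in diameter, 182 long, its last 14 mm tapering to 5; 0.26 kg, balance point 29 mm from here towards the tip. It lies flat, axis 11 mm above the bench. Its y runs along the rod to the tip, also at the next two points.
- bar_collar (a point): Front face of the tie-bar's collar, on its axis, 44 mm from the grip's centre towards the tip: the face that comes against the near end plate. When it is home the grip's centre is 130 mm from the rack's centre.
- bar_tip (a point): Tip of the tie-bar's rod, 182 mm from the collar's front face. With the bar home it stands 10 mm out of the far end plate.
- reagent_bottle: Bystander: white plastic bottle, 45 mm across, 132 mm tall; origin at the centre of its underside, z up.
- powder_bottle: Bystander: white plastic bottle, 49 mm across, 94 mm tall; origin at the centre of its underside, z up.
- station_1 (a point): Station 1 of the rack, counted from the cam lever's end, 36 mm apart: where the centre of a seated module lies, 42 mm above the bench (feet on the bar 22 mm up, groove over the rail, bore in line with the end plates). A seated module has 1 to 1.5 mm of play each way. The rack's axes; a module's y goes along the rack's y, either way round.
- module_1_center (a point): Centre of a manifold module (2 to 4 are present; an absent one is None): upright aluminium block 40 (x) x 28 (y) x 40 mm tall, 0.12 kg, on top a brass hexagon plug 16 wide, 5 high. A 16 mm bore runs through it along y, 22 mm above its underside; under it a groove along y, 15 wide, 7 deep. This point is 20 mm above the underside, z up. Grasp it across x (40 mm). Turned half round it is the same.
- station_2 (a point): Station 2 of the rack, counted from the cam lever's end, 36 mm apart: where the centre of a seated module lies, 42 mm above the bench (feet on the bar 22 mm up, groove over the rail, bore in line with the end plates). A seated module has 1 to 1.5 mm of play each way. The rack's axes; a module's y goes along the rack's y, either way round.
- module_2_center (a point): Centre of a manifold module (2 to 4 are present; an absent one is None): upright aluminium block 40 (x) x 28 (y) x 40 mm tall, 0.12 kg, on top a brass hexagon plug 16 wide, 5 high. A 16 mm bore runs through it along y, 22 mm above its underside; under it a groove along y, 15 wide, 7 deep. This point is 20 mm above the underside, z up. Grasp it across x (40 mm). Turned half round it is the same.
- station_3 (a point): Station 3 of the rack, counted from the cam lever's end, 36 mm apart: where the centre of a seated module lies, 42 mm above the bench (feet on the bar 22 mm up, groove over the rail, bore in line with the end plates). A seated module has 1 to 1.5 mm of play each way. The rack's axes; a module's y goes along the rack's y, either way round.
- module_3_center (a point): Centre of a manifold module (2 to 4 are present; an absent one is None): upright aluminium block 40 (x) x 28 (y) x 40 mm tall, 0.12 kg, on top a brass hexagon plug 16 wide, 5 high. A 16 mm bore runs through it along y, 22 mm above its underside; under it a groove along y, 15 wide, 7 deep. This point is 20 mm above the underside, z up. Grasp it across x (40 mm). Turned half round it is the same.
- station_4 (a point): Station 4 of the rack, counted from the cam lever's end, 36 mm apart: where the centre of a seated module lies, 42 mm above the bench (feet on the bar 22 mm up, groove over the rail, bore in line with the end plates). A seated module has 1 to 1.5 mm of play each way. The rack's axes; a module's y goes along the rack's y, either way round.
- module_4_center (a point): Centre of a manifold module (2 to 4 are present; an absent one is None): upright aluminium block 40 (x) x 28 (y) x 40 mm tall, 0.12 kg, on top a brass hexagon plug 16 wide, 5 high. A 16 mm bore runs through it along y, 22 mm above its underside; under it a groove along y, 15 wide, 7 deep. This point is 20 mm above the underside, z up. Grasp it across x (40 mm). Turned half round it is the same.

How it is judged:
By the outcome, as a careful person would: the job done as asked, in the order asked, and still so for the second after the job is handed in, with the robot touching nothing.
Of module_1, module_2, module_3, module_4 only 2 to 4 are there at a start; the rules pass over those that are not, and their reading is None.
At some moment in a run one of tie_bar may be knocked a few centimetres aside while the robot is not near it.
It also fails if it takes over 210 s, if anything falls off the work surface, if the arm or the gripper's body presses on something with over 40 N, if the wrist force passes 120 N, or if a joint passes its speed limit or range.

## Working session

There is one attempt and no reset: what is moved stays moved. The work goes in short steps, Python scripts to look and compute and a tool call to move; the robot and the scene stay as the last step left them, time stands still between calls to the robot, and variables do not carry over. Pictures are saved under pics/ and viewed, at most 14 in all, crops included, and the job is handed in when it is done.

Besides the shell and the picture viewer there is one more tool, called after ">>>" in YAML: its name, and indented under it one key for each argument. move_arm: Moves the arm, as the interface text tells. Shifts and turns lie within -1 to 1; 1 stands for 100 mm of shift or 90 degrees of turn. Its arguments: {"type":"object","properties":{"moves":{"type":"string"},"squeeze":{"type":"number"}},"required":["moves"]}

```bash
ls; mkdir -p pics
python3 - <<'E'
from rig import robot
import cv2,numpy as np
print(robot.get_obs())
for n in("top","side"):
    c=robot.camera(n);cv2.imwrite(f"pics/{n}0.png",c["image"][:,:,::-1]);print(n,c["intrinsics"],c["extrinsics"],[k for k in c])
E
```

```text
pics
{'time': 0.0, 'q': array([ 9.80478647e-01,  5.28478756e-01,  1.43394365e+00, -1.12752442e-05,
        1.18137160e+00, -1.78498234e-01]), 'joint_velocities': array([-0.00115689, -0.00028078, -0.00119508, -0.00139786, -0.00034081,
       -0.00125863]), 'joint_torque': array([ 1.99572187e-04, -4.40040386e+01, -1.76594871e+01,  6.33476302e-02,
        5.82048751e-02, -1.75058817e-04]), 'position': array([0.24969001, 0.57207273, 0.19375081]), 'tool_rot': array([ 2.04455525e-01,  9.78875235e-01, -1.02230532e-03, -4.07932600e-04]), 'ft_force': array([ 0.24283026,  0.25692425, -0.39386349]), 'moment': array([-0.00882736,  0.03058334, -0.01650142]), 'grip_force': 0.0, 'grip_width': 0.08738446809235}
top [[403.86331644   0.         279.47247336]
 [  0.         403.86331644 219.80433192]
 [  0.           0.           1.        ]] [[-0.02143156 -0.99913208 -0.03571795 -0.00876209]
 [ 0.98976542 -0.02624514  0.14026977 -0.57737498]
 [-0.14108545 -0.03234619  0.98946886 -1.07692495]
 [ 0.          0.          0.          1.        ]] ['image', 'intrinsics', 'extrinsics']
side [[520.17331842   0.         276.61353167]
 [  0.         520.17331842 209.21011615]
 [  0.           0.           1.        ]] [[ 0.93449377 -0.35561887  0.01601934 -0.55037255]
 [ 0.20196942  0.5667163   0.79877468 -0.15715334]
 [-0.29313777 -0.74321454  0.60141699 -1.22585019]
 [ 0.          0.          0.          1.        ]] ['image', 'intrinsics', 'extrinsics']
```

View pics/top0.png

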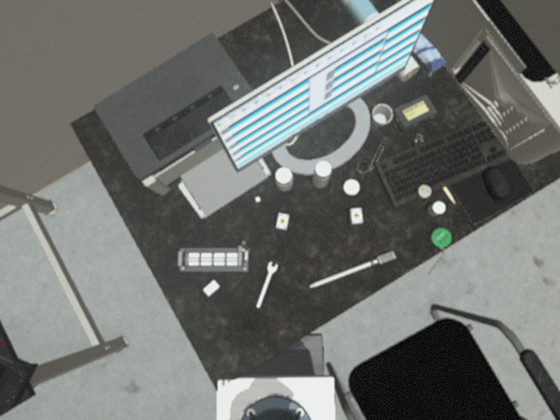

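View pics/side0.png

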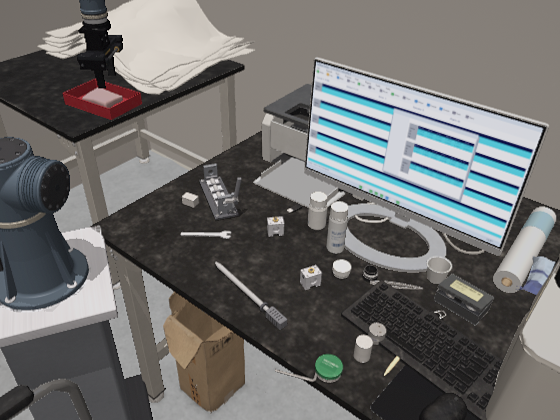

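```bash
cat > h.py <<'E'
import numpy as np,cv2
from rig import robot
def ray(c,u,v):
    K,E=c["intrinsics"],c["extrinsics"];R=E[:3,:3];t=E[:3,3]
    d=np.linalg.inv(K)@[u,v,1];d=np.array([d[0],-d[1],-d[2]])
    return -R.T@t,R.T@d
def pix(c,u,v,z):
    o,d=ray(c,u,v);return o+d*(z-o[2])/d[2]
def proj(c,p):
    q=c["extrinsics"]@np.append(p,1);q=q[:3]*[1,-1,-1];q=c["intrinsics"]@q;return q[:2]/q[2]
def crop(c,name,u0,v0,u1,v1,s):
    im=c["image"][v0:v1,u0:u1,::-1];cv2.imwrite(f"pics/{name}.png",cv2.resize(im,None,fx=s,fy=s,interpolation=cv2.INTER_CUBIC))
E
python3 - <<'E'
from h import *
c=robot.camera("top");a=c["image"][200:300,170:410,::-1]
s=robot.camera("side");b=s["image"][155:335,165:345,::-1]
cv2.imwrite("pics/c1.png",cv2.resize(a,(792,330),interpolation=cv2.INTER_CUBIC))
cv2.imwrite("pics/c2.png",cv2.resize(b,(594,594),interpolation=cv2.INTER_CUBIC))
E
```

```text
(no output)
```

View pics/c1.png

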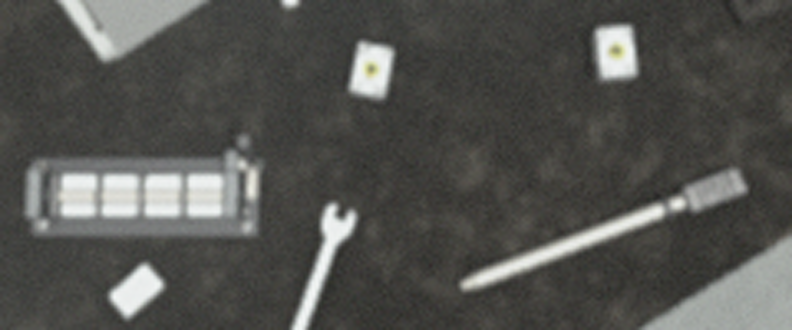

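View pics/c2.png

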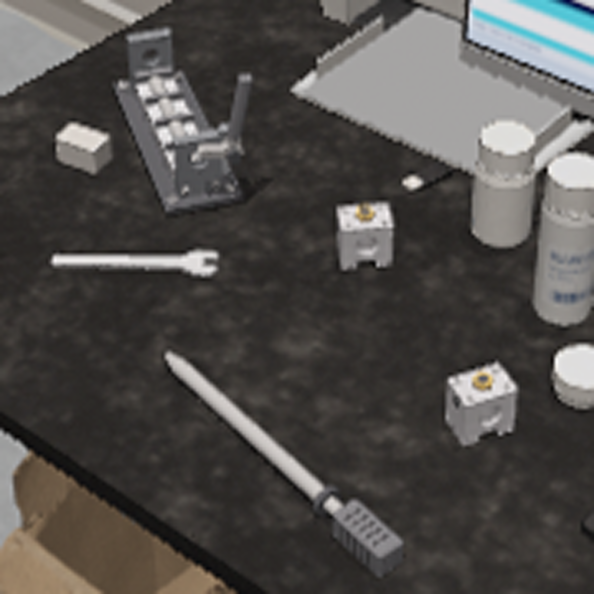

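```bash
cat > m.py <<'E'
from h import *
from scipy.optimize import least_squares
c=robot.camera("top");s=robot.camera("side")
T=lambda u,v:(170+u/3.3,200+v/3.3)
S=lambda u,v:(165+u/3.3,155+v/3.3)
obs=[(c,T(33,160),(33,98,10)),(c,T(262,159),(33,-98,10)),(c,T(257,235),(-33,-98,10)),(c,T(34,235),(-33,98,10)),
(s,S(167,210),(-33,-98,10)),(s,S(243,195),(33,-98,10)),(s,S(118,84),(-33,98,10)),(s,S(129,37),(-19,76,64)),(s,S(170,29),(19,76,64))]
def W(p,a):
    x,y,z=np.array(a)/1e3;C,Sn=np.cos(p[2]),np.sin(p[2]);return np.array([p[0]+C*x-Sn*y,p[1]+Sn*x+C*y,z])
f=lambda p:np.concatenate([proj(k,W(p,a))-np.array(m) for k,m,a in obs])
r=least_squares(f,[.5,.15,0]);print("rack",r.x,f(r.x).round(1))
def tri(m):
    g=lambda p:np.concatenate([proj(k,p)-np.array(q) for k,q in m]);q=least_squares(g,[.5,0,.02]);return q.x.round(4),q.fun.round(1)
print("m1",tri([(c,T(370,69)),(s,S(365,211))]));print("m2",tri([(c,T(615,51)),(s,S(483,379))]))
for n,q in(("m1",[(362,42),(394,48),(383,99),(350,94)]),("m2",[(597,27),(634,25),(637,77),(599,80)])):
    P=[pix(c,*T(*t),.04) for t in q];print(n,np.mean(P,0),"xaxis yaw",[np.degrees(np.arctan2(*(a-b)[[1,0]])).round(1) for a,b in((P[0],P[3]),(P[1],P[2]))])
for n,q in (("tip",(463,286)),("collar",(668,209)),("gripend",(743,180)),("grip",(716,190))): print(n,pix(c,*T(*q),.011))
for n,q in (("tip",(170,356)),("collar",(322,499)),("gripend",(385,560))): print(n,pix(s,*S(*q),.011))
print("lever end",tri([(c,T(243,140)),(s,S(244,78))]))
E
python3 m.py
```

```text
rack [ 0.47303537  0.16385037 -0.0257597 ] [ 0.6 -0.7  0.  -0.3  1.2  0.3 -0.6 -0.  -0.4 -0.9  0.2 -1.  -1.6 -1.2
  0.1  0.6  0.6  0.9]
m1 (array([ 0.5738, -0.0299,  0.0413]), array([ 0. , -0.1, -0.1,  0. ]))
m2 (array([ 0.5841, -0.2347,  0.0406]), array([ 0.1, -0.2, -0.2,  0. ]))
m1 [ 0.57232464 -0.03169877  0.04      ] xaxis yaw [np.float64(-14.1), np.float64(-13.5)]
m2 [ 0.58252553 -0.23602449  0.04      ] xaxis yaw [np.float64(-0.5), np.float64(0.4)]
tip [ 0.39204525 -0.10299524  0.011     ]
collar [ 0.45237751 -0.2770736   0.011     ]
gripend [ 0.47522384 -0.34102786  0.011     ]
grip [ 0.46736245 -0.31801074  0.011     ]
tip [ 0.39296973 -0.10674622  0.011     ]
collar [ 0.45064232 -0.27597228  0.011     ]
gripend [ 0.47119539 -0.33913974  0.011     ]
lever end (array([0.5089, 0.068 , 0.1196]), array([-0.1,  0.3,  0.4, -0. ]))
```

Run:
```python
from h import *
s=robot.camera("side");c=robot.camera("top")
S=lambda u,v:(165+u/3.3,155+v/3.3)
for q,z in(((502,225),0),((508,138),.094),((508,138),.132),((563,302),0),((577,172),.132),((577,172),.094)): print(q,z,pix(s,*S(*q),z).round(3))
crop(c,"c3",250,140,400,240,5)
w=robot.camera("wrist");print(w["extrinsics"],np.linalg.inv(w["extrinsics"])[:3,3])
```

```text
(502, 225) 0 [ 0.692 -0.036 -0.   ]
(508, 138) 0.094 [ 0.687 -0.044  0.094]
(508, 138) 0.132 [ 0.663 -0.091  0.132]
(563, 302) 0 [ 0.697 -0.139  0.   ]
(577, 172) 0.132 [ 0.692 -0.147  0.132]
(577, 172) 0.094 [ 0.718 -0.102  0.094]
[[ 4.01148263e-01  9.16012971e-01 -5.55405701e-04 -6.25480834e-01]
 [-8.80046085e-01  3.85228958e-01 -2.77700445e-01  3.35942877e-02]
 [-2.54163251e-01  1.11887834e-01  9.60667557e-01 -3.91753202e-01]
 [ 0.00000000e+00  0.00000000e+00  0.00000000e+00  1.00000000e+00]] [0.1809058  0.60383948 0.38532634]
```

View pics/c3.png

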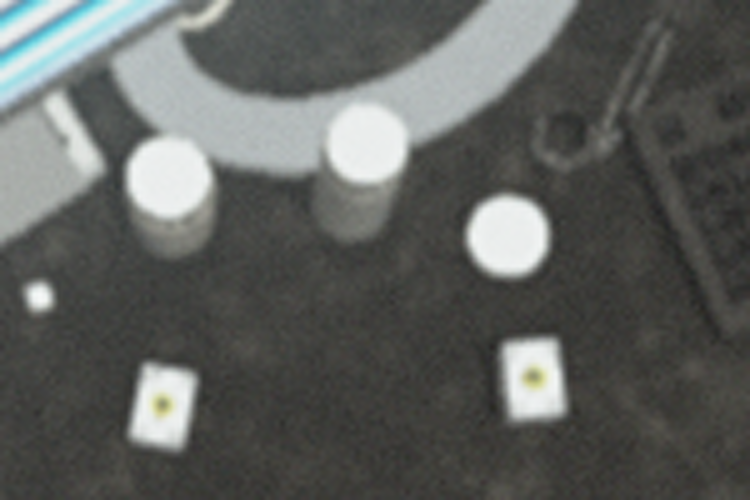

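>>> move_arm:
  moves: "0 0 0 0 0 0.752 0;0 0 0 0 0 0.752 0;0 0 0 0 0 0.752 0;0 0 0 0 0 0.752 0;0 0 0 0 0 0.752 0;0 0 0 0 0 0.752 0;0 0 0 0 0 0.752 0;0 0 0 0 0 0.752 0;0 0 0 0 0 0.752 0;0 0 0 0 0 0.752 0"
  squeeze: 20

```text
time: 1.45
position: [0.2501, 0.5727, 0.1947]
tool_rot: [0.714, 0.7, -0.0, 0.0]
ft_force: [0.1, 0.4, -0.5]
grip_width: 0.0152
grip_force: 0.0
```

```bash
cat > g.py <<'E'
import sys
from h import *
from scipy.spatial.transform import Rotation as Rt
RACK=np.array([0.47304,0.16385,-0.02576])
def st():
    o=robot.get_obs();R=Rt.from_quat(o["tool_rot"]);M=R.as_matrix();p=o["position"]
    print("t",round(o["time"],1),"pos",p.round(4),"yaw_toolY",np.degrees(np.arctan2(M[1,1],M[0,1])).round(2),"z",M[:,2].round(3),"F",o["ft_force"].round(1),"w",round(o["grip_width"],4),"gf",round(o["grip_force"],1))
    C,S=np.cos(RACK[2]),np.sin(RACK[2]);d=p-[*RACK[:2],0];print("rackframe",np.round([C*d[0]+S*d[1],-S*d[0]+C*d[1],p[2]],4))
    return p,M
def W(x,y,z=0):
    C,S=np.cos(RACK[2]),np.sin(RACK[2]);return np.array([RACK[0]+C*x-S*y,RACK[1]+S*x+C*y,z])
def go(*t):
    p,M=st()
    for a in t: print("->",np.array(a).round(4),"tool units",((M.T@(np.array(a)-p))*10).round(3))
E
python3 -c "
from g import *
go(W(-.006,-.098,.195))"
```

```text
t 1.4 pos [0.2501 0.5727 0.1947] yaw_toolY -1.11 z [-0. -0. -1.] F [ 0.1  0.4 -0.5] w 0.0152 gf 0.0
rackframe [-0.2334  0.403   0.1947]
-> [0.4645 0.066  0.195 ] tool units [-5.024e+00  2.242e+00 -2.000e-03]
```

>>> move_arm:
  moves: "-1 0.455 0 0 0 0 0;-1 0.455 0 0 0 0 0;-1 0.455 0 0 0 0 0"

```text
time: 1.75
position: [0.2939, 0.4675, 0.1945]
tool_rot: [0.715, 0.699, -0.002, 0.001]
ft_force: [-0.3, 0.7, 0.6]
grip_width: 0.0015
grip_force: 0.0
```

>>> move_arm:
  moves: "-1 0.455 0 0 0 0 0;-1 0.455 0 0 0 0 0;-1 0.455 0 0 0 0 0"

```text
time: 2.05
position: [0.3377, 0.3676, 0.1948]
tool_rot: [0.716, 0.698, -0.001, 0.0]
ft_force: [-0.4, -0.3, -0.1]
grip_width: 0.0005
grip_force: 0.0
```

>>> move_arm:
  moves: "-1 0.455 0 0 0 0 0;-1 0.455 0 0 0 0 0;-1 0.455 0 0 0 0 0"

```text
time: 2.35
position: [0.3819, 0.2674, 0.195]
tool_rot: [0.716, 0.698, 0.0, 0.001]
ft_force: [-0.7, 0.3, -0.4]
grip_width: 0.0003
grip_force: 0.0
```

>>> move_arm:
  moves: "-1 0.455 0 0 0 0 0;-1 0.455 0 0 0 0 0;-1 0.455 0 0 0 0 0"

```text
time: 2.65
position: [0.4261, 0.1665, 0.1952]
tool_rot: [0.716, 0.698, 0.001, 0.001]
ft_force: [-0.2, 0.5, -0.0]
grip_width: 0.0005
grip_force: 0.0
```

>>> move_arm:
  moves: "-1 0.455 0 0 0 0 0;-1 0.455 0 0 0 0 0;-1 0.455 0 0 0 0 0;-1 0.455 0 0 0 0 0;-1 0.455 0 0 0 0 0"

```text
time: 3.15
position: [0.4656, 0.0695, 0.1945]
tool_rot: [0.715, 0.7, -0.0, -0.001]
ft_force: [-0.0, -0.1, -0.2]
grip_width: 0.0002
grip_force: 0.0
```

```bash
python3 -c "
from g import *
go(W(-.006,-.098,.195),W(-.006,-.098,.106))
c=robot.camera('wrist');cv2.imwrite('pics/w1.png',c['image'][:,:,::-1])
for a in ((.024,-.098,.055),(0,-.086,.044),(.019,-.086,.064),(-.019,-.086,.064),(.033,-.098,.01),(-.033,-.098,.01),(-.019,.086,.064)): print(a,proj(c,W(*a)).round(0))"
```

```text
t 3.1 pos [0.4656 0.0695 0.1945] yaw_toolY -1.22 z [-0.001  0.001 -1.   ] F [-0.  -0.1 -0.2] w 0.0002 gf 0.0
rackframe [-0.005  -0.0945  0.1945]
-> [0.4645 0.066  0.195 ] tool units [-0.035 -0.01  -0.005]
-> [0.4645 0.066  0.106 ] tool units [-0.036 -0.009  0.885]
(0.024, -0.098, 0.055) [312. 198.]
(0, -0.086, 0.044) [289. 184.]
(0.019, -0.086, 0.064) [308. 188.]
(-0.019, -0.086, 0.064) [271. 188.]
(0.033, -0.098, 0.01) [316. 189.]
(-0.033, -0.098, 0.01) [261. 189.]
(-0.019, 0.086, 0.064) [269.  -5.]
```

View pics/w1.png

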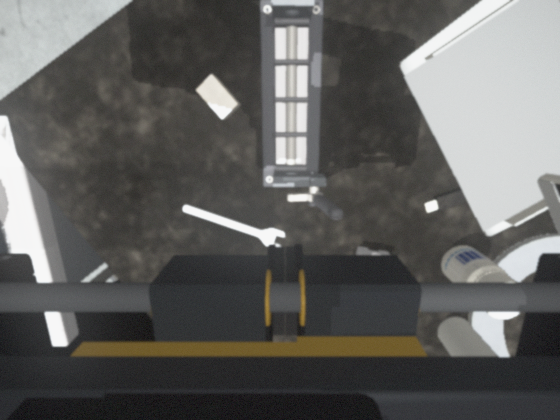

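>>> move_arm:
  moves: "-0.03 -0.01 0.45 0 0 0 0;-0.03 -0.01 0.885 0 0 0 0;-0.03 -0.01 0.885 0 0 0 0;-0.03 -0.01 0.885 0 0 0 0;-0.03 -0.01 0.885 0 0 0 0"

```text
time: 3.7
position: [0.4667, 0.0656, 0.1081]
tool_rot: [0.714, 0.7, 0.001, 0.001]
ft_force: [0.5, 0.1, -0.2]
grip_width: 0.0008
grip_force: 0.0
```

>>> move_arm:
  moves: "0 0.1 0 0 0 0 0;0 0.2 0 0 0 0 0;0 0.3 0 0 0 0 0;0 0.38 0 0 0 0 0;0 0.45 0 0 0 0 0;0 0.52 0.05 0 0 0 0;0 0.6 0.12 0 0 0 0;0 0.68 0.2 0 0 0 0;0 0.74 0.27 0 0 0 0;0 0.78 0.33 0 0 0 0;0 0.78 0.36 0 0 0 0;0 0.78 0.38 0 0 0 0"

```text
time: 4.9
position: [0.5597, 0.0624, 0.0729]
tool_rot: [0.716, 0.698, 0.012, 0.012]
ft_force: [14.7, 2.9, 14.5]
grip_width: 0.0005
grip_force: 10.2
```

```bash
python3 -c "
from g import *
st()"
```

```text
t 4.9 pos [0.5597 0.0624 0.0729] yaw_toolY -1.4 z [ 0.033 -0.001 -0.999] F [14.7  2.9 14.5] w 0.0005 gf 10.2
rackframe [ 0.0893 -0.0992  0.0729]
```

```bash
python3 -c "
from g import *
s=robot.camera('side');crop(s,'s2',180,130,330,240,5)
st()"
```

```text
t 5.0 pos [0.5598 0.0624 0.0729] yaw_toolY -1.4 z [ 0.034 -0.001 -0.999] F [15.1  3.  11.1] w 0.0004 gf 9.3
rackframe [ 0.0894 -0.0992  0.0729]
```

View pics/s2.png

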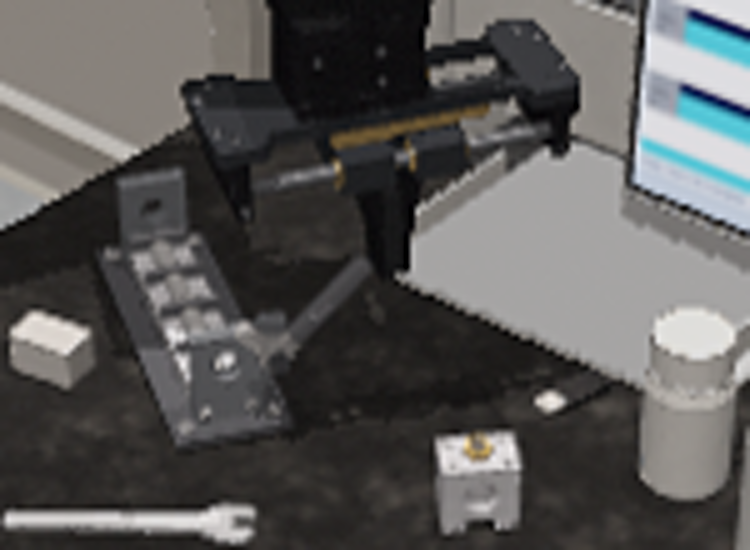

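>>> move_arm:
  moves: "0 0 -0.3 0 0 0 0;0 0 -0.6 0 0 0 0;0 0 -0.6 0 0 0 0;0 0 -0.6 0 0 0 0;0 0 -0.6 0 0 0 0"

```text
time: 5.45
position: [0.5422, 0.0632, 0.1268]
tool_rot: [0.715, 0.699, -0.001, -0.001]
ft_force: [0.3, -0.5, -0.1]
grip_width: 0.0005
grip_force: 0.0
```

```bash
python3 -c "
from g import *
st()
s=robot.camera('side');a=s['image'][150:230,190:290,::-1]
w=robot.camera('wrist');b=w['image'][100:260,200:400,::-1]
cv2.imwrite('pics/s3.png',np.hstack([cv2.resize(a,(400,320),interpolation=2),cv2.resize(b,(400,320),interpolation=2)]))
print(proj(w,W(.024,-.098,.055)))
"
```

```text
t 5.5 pos [0.5422 0.0632 0.1268] yaw_toolY -1.28 z [-0.003  0.    -1.   ] F [ 0.3 -0.5 -0.1] w 0.0005 gf 0.0
rackframe [ 0.0718 -0.0989  0.1268]
[228.63273247 211.14803453]
```

View pics/s3.png

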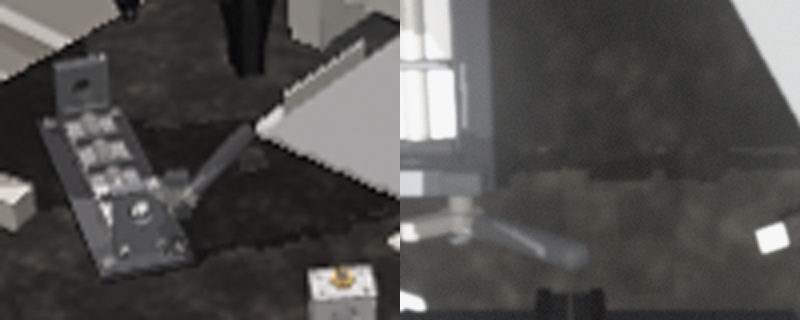

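```bash
python3 -c "
from g import *
s=robot.camera('side');w=robot.camera('wrist')
for th in (.6,.7,.8,.9,1.,1.1,1.2):
  p=W(.024+.072*np.sin(th),-.098,.055+.072*np.cos(th)); print(th,proj(s,p).round(1),proj(w,p).round(1))
print(proj(s,W(.024,-.098,.055)))
"
```

```text
0.6 [249.4 179.1] [273.3 235.7]
0.7 [251.5 180.1] [281.8 233.5]
0.8 [253.4 181.4] [289.4 231.1]
0.9 [255.2 182.7] [295.9 228.6]
1.0 [256.7 184.3] [301.3 226. ]
1.1 [258. 186.] [305.7 223.3]
1.2 [259.1 187.8] [309.  220.7]
[235.1170047 200.338997 ]
```

>>> move_arm:
  moves: "0 0 -0.08 0 0 0 0;0 -0.12 -0.08 0 0 0 0;0 -0.23 -0.05 0 0 0 0;0 -0.23 0.05 0 0 0 0;0 -0.23 0.15 0 0 0 0;0 -0.23 0.24 0 0 0 0;0 -0.23 0.32 0 0 0 0;0 -0.21 0.4 0 0 0 0;0 -0.17 0.46 0 0 0 0;0 -0.13 0.51 0 0 0 0;0 -0.11 0.54 0 0 0 0;0 -0.11 0.56 0 0 0 0"

```text
time: 6.85
position: [0.5332, 0.0633, 0.0721]
tool_rot: [0.715, 0.699, 0.0, 0.0]
ft_force: [0.5, -0.6, 1.0]
grip_width: -0.0
grip_force: 0.4
```

```bash
python3 -c "
from g import *
st()
s=robot.camera('side');a=s['image'][150:230,190:290,::-1]
cv2.imwrite('pics/s4.png',cv2.resize(a,(600,480),interpolation=2))
"
```

```text
t 6.8 pos [0.5332 0.0633 0.0721] yaw_toolY -1.28 z [ 0.001 -0.    -1.   ] F [ 0.5 -0.6  1. ] w -0.0 gf 0.4
rackframe [ 0.0628 -0.099   0.0721]
```

View pics/s4.png

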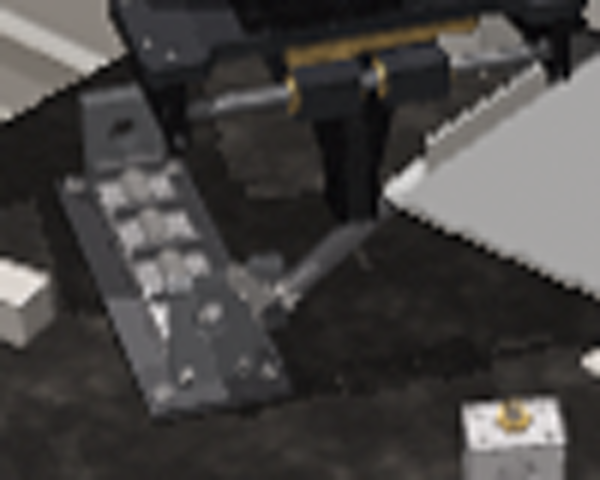

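```bash
python3 -c "
from g import *
s=robot.camera('side')
f=lambda p:((proj(s,p)-[190,150])*6).round(0)
print('tip',f([.5332,.0633,.061]),'tipcorners',[f([.5332+a,.0633+b,.061]) for a in(-.015,.015) for b in (-.01,.01)])
for th in (.8,1,1.2,1.4,1.6,1.75):
  print(th,[f(W(.024+r*np.sin(th),-.098,.055+r*np.cos(th))) for r in (0,.012,.04,.072)])
"
```

```text
tip [355. 277.] tipcorners [array([330., 295.]), array([316., 271.]), array([394., 282.]), array([379., 258.])]
0.8 [array([271., 302.]), array([289., 283.]), array([331., 239.]), array([381., 188.])]
1 [array([271., 302.]), array([292., 286.]), array([342., 249.]), array([400., 206.])]
1.2 [array([271., 302.]), array([295., 290.]), array([351., 260.]), array([414., 227.])]
1.4 [array([271., 302.]), array([296., 293.]), array([355., 274.]), array([423., 251.])]
1.6 [array([271., 302.]), array([297., 298.]), array([357., 288.]), array([425., 277.])]
1.75 [array([271., 302.]), array([296., 301.]), array([356., 299.]), array([423., 296.])]
```

```bash
python3 -c "
from g import *
s=robot.camera('side');np.save('A.npy',s['image'])
s=robot.camera('top');np.save('At.npy',s['image'])
"
```

>>> move_arm:
  moves: "0 0 -0.3 0 0 0 0;0 0 -0.6 0 0 0 0;0 0 -0.8 0 0 0 0;0 0 -0.8 0 0 0 0;0 0 -0.8 0 0 0 0;0 0 -0.8 0 0 0 0"

```text
time: 7.65
position: [0.5312, 0.0634, 0.1511]
tool_rot: [0.715, 0.699, -0.001, -0.001]
ft_force: [-0.2, 0.2, -0.6]
grip_width: -0.0001
grip_force: 0.0
```

```bash
python3 -c "
from g import *
st()
s=robot.camera('side');A=np.load('A.npy');B=s['image'];np.save('B.npy',B)
c=lambda I:cv2.resize(cv2.convertScaleAbs(I[160:210,215:285,::-1],alpha=2.2,beta=20),(400,286),interpolation=2)
t=robot.camera('top');ct=lambda I:cv2.resize(cv2.convertScaleAbs(I[225:275,220:290,::-1],alpha=2,beta=20),(400,286),interpolation=2)
cv2.imwrite('pics/s5.png',np.vstack([np.hstack([c(A),c(B)]),np.hstack([ct(np.load('At.npy')),ct(t['image'])])]))
"
```

```text
t 7.7 pos [0.5312 0.0634 0.1511] yaw_toolY -1.27 z [-0.002  0.    -1.   ] F [-0.2  0.2 -0.6] w -0.0001 gf 0.0
rackframe [ 0.0607 -0.0989  0.1511]
```

View pics/s5.png

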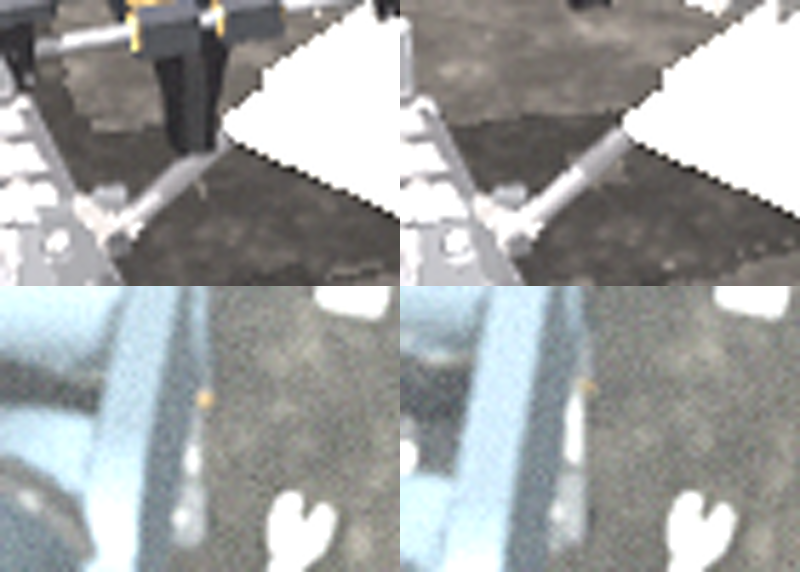

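```bash
python3 -c "
from g import *
s=robot.camera('side');w=robot.camera('wrist');t=robot.camera('top')
p,M=st()
for d in (-.04,-.02,0,.011):
  q=p+M[:,2]*d;print(d,'side',proj(s,q).round(1),'wrist',proj(w,q).round(1),'top',proj(t,q).round(1))
B=s['image'].astype(int).sum(2);A=np.load('A.npy').astype(int).sum(2)
D=np.abs(A-B)>60
for r in range(176,204): 
  k=np.flatnonzero(D[r,236:270]);print(r,(k.min()+236,k.max()+236) if len(k) else None,end=' ')
print()
for r in range(150,172): print(r,B[r,240:258]//3)
"
```

```text
t 7.9 pos [0.5319 0.0634 0.1514] yaw_toolY -1.28 z [-0.002  0.    -1.   ] F [-0.5 -0.1  0.4] w 0.0006 gf 0.0
rackframe [ 0.0614 -0.0989  0.1514]
-0.04 side [247.8 154.1] wrist [284.3 273.1] top [241.7 230.6]
-0.02 side [247.9 160.9] wrist [284.4 257.1] top [242.7 231.5]
0 side [248.  167.6] wrist [284.4 244.1] top [243.7 232.4]
0.011 side [248.1 171.2] wrist [284.5 237.9] top [244.3 232.9]
176 (np.int64(244), np.int64(252)) 177 (np.int64(244), np.int64(252)) 178 (np.int64(244), np.int64(252)) 179 (np.int64(244), np.int64(253)) 180 (np.int64(241), np.int64(253)) 181 (np.int64(239), np.int64(246)) 182 (np.int64(251), np.int64(252)) 183 (np.int64(251), np.int64(252)) 184 (np.int64(250), np.int64(252)) 185 (np.int64(249), np.int64(252)) 186 (np.int64(247), np.int64(252)) 187 (np.int64(246), np.int64(247)) 188 (np.int64(253), np.int64(253)) 189 (np.int64(245), np.int64(245)) 190 (np.int64(243), np.int64(254)) 191 (np.int64(242), np.int64(245)) 192 (np.int64(241), np.int64(244)) 193 (np.int64(240), np.int64(250)) 194 (np.int64(238), np.int64(240)) 195 (np.int64(238), np.int64(239)) 196 (np
[... 763 characters left out ...]
 13 13 22 24 28 19 19 55 52 50 49 48 51]
161 [47 45 47 51 43 28 26 32 38 44 36 37 47 47 48 50 48 47]
162 [45 45 45 48 53 52 48 51 50 48 51 49 48 48 52 51 47 45]
163 [43 42 43 47 52 59 59 56 51 48 51 55 56 56 56 52 49 47]
164 [46 47 47 49 52 61 67 71 63 54 57 63 62 60 58 53 52 52]
165 [52 50 50 49 54 59 65 69 66 62 63 62 64 65 61 58 56 55]
166 [55 51 49 49 52 52 51 58 62 64 64 61 63 65 66 60 58 56]
167 [54 51 47 47 49 48 50 54 56 55 53 53 52 55 57 54 55 57]
168 [47 47 46 45 45 45 45 45 45 44 43 44 47 52 50 48 54 58]
169 [42 41 41 39 41 42 42 38 42 45 42 44 43 42 45 49 53 55]
170 [42 41 40 41 41 41 41 39 42 43 44 45 45 47 50 54 54 55]
171 [42 42 43 44 43 41 41 42 42 44 45 45 47 49 53 49 47 45]
```

>>> move_arm:
  moves: "-0.6 0 0 0 0 0 0;-0.6 0 0.4 0 0 0 0;-0.6 0 0.8 0 0 0 0;-0.6 0 1 0 0 0 0;-0.6 0 1 0 0 0 0;-0.6 0 1 0 0 0 0"

```text
time: 8.5
position: [0.5311, 0.0034, 0.0521]
tool_rot: [0.715, 0.699, -0.0, -0.0]
ft_force: [-0.8, -0.5, 0.9]
grip_width: 0.0006
grip_force: 0.0
```

>>> move_arm:
  moves: "0 0 0.2 0 0 0 0;0 0 0.33 0 0 0 0;0 0 0.36 0 0 0 0;0 0 0.38 0 0 0 0;0 0 0.38 0 0 0 0"

```text
time: 9.0
position: [0.5314, 0.0034, 0.0147]
tool_rot: [0.715, 0.699, 0.0, 0.0]
ft_force: [-0.0, 1.0, -0.2]
grip_width: 0.0005
grip_force: 0.0
```

```bash
python3 -c "
from g import *
p,M=st();s=robot.camera('side');B=s['image'].astype(int).sum(2)//3
print(proj(s,p),proj(s,p+[0,0,-.011]));u,v=proj(s,p).astype(int)
for r in range(v-12,v+10): print(r,B[r,u-10:u+11])
"
```

```text
t 9.0 pos [0.5314 0.0034 0.0147] yaw_toolY -1.26 z [ 0.001 -0.    -1.   ] F [-0.   1.  -0.2] w 0.0005 gf 0.0
rackframe [ 0.0625 -0.1589  0.0147]
[255.90654718 222.89561261] [255.93934787 226.13748016]
210 [37 36 34 32 34 29 11  7 13 15 23 22 22 19 12 26 31 33 32 34 31]
211 [39 37 34 32 36 36 13 13 14 14 22 22 23 19 10 28 35 36 33 36 33]
212 [36 37 38 37 39 43 16  8 15 14 22 22 22 20 12 28 33 31 30 29 28]
213 [36 39 42 41 36 38 17 10 11 10 23 21 22 20 13 26 28 29 29 28 26]
214 [33 35 38 34 32 33 22 11 14 13 21 23 24 18 14 26 29 29 28 28 26]
215 [31 26 29 24 22 23 18 14 14 13 24 22 23 20 11 27 30 28 26 26 25]
216 [23 22 23 20 23 23 24 23 12 11 21 23 24 21 12 25 29 28 26 26 25]
217 [23 23 23 24 27 28 30 27 17 14 22 24 23 24 17 24 27 27 26 27 27]
218 [28 26 27 28 29 30 29 27 22 19 26 26 27 29 27 25 26 26 26 28 30]
219 [28 26 26 27 26 26 26 26 25 27 25 26 26 26 27 27 27 28 28 28 28]
220 [27 25 25 25 26 26 26 25 27 26 23 25 25 26 29 31 29 26 26 26 23]
221 [26 25 25 26 25 24 26 25 27 28 18 20 21 27 29 30 26 23 21 21 19]
222 [28 22 23 26 26 23 22 22 22 23 23 23 21 24 24 25 26 26 25 22 18]
223 [28 25 21 22 23 24 22 22 24 26 24 27 25 23 24 23 25 25 24 23 21]
224 [28 26 24 23 23 23 23 24 25 28 30 28 25 23 22 22 25 26 25 24 26]
225 [25 26 25 21 21 22 24 24 27 29 31 29 26 22 22 28 29 29 36 35 28]
226 [25 26 23 23 20 24 23 25 29 32 32 29 25 24 24 27 28 31 45 46 34]
227 [28 27 26 22 22 24 22 26 28 30 30 30 29 29 27 24 29 35 35 35 36]
228 [32 32 29 26 29 28 23 24 26 25 25 28 28 28 30 27 28 38 37 44 43]
229 [36 32 31 27 37 36 23 23 25 24 25 27 29 35 34 31 26 33 35 54 54]
230 [45 29 26 21 21 20 26 20 23 22 26 28 29 33 33 35 32 29 37 51 50]
231 [22 20 30 31 29 27 39 30 23 24 34 35 34 33 32 42 41 38 43 52 49]
```

>>> move_arm:
  moves: "0 0 0.02 0 0 0 0;0 0 0.04 0 0 0 0;0 0 0.06 0 0 0 0;0 0 0.06 0 0 0 0"

```text
time: 9.45
position: [0.5308, 0.0034, 0.008]
tool_rot: [0.715, 0.699, -0.0, -0.0]
ft_force: [-0.4, -0.4, -0.3]
grip_width: 0.0008
grip_force: 0.0
```

>>> move_arm:
  moves: "0 0 0.02 0 0 0 0;0 0 0.04 0 0 0 0;0 0 0.06 0 0 0 0;0 0 0.06 0 0 0 0"

```text
time: 9.85
position: [0.5308, 0.0034, 0.0019]
tool_rot: [0.715, 0.699, -0.0, -0.0]
ft_force: [-0.2, 0.6, -0.1]
grip_width: 0.0005
grip_force: 0.0
```

```bash
python3 -c "
from g import *
p,M=st();s=robot.camera('side');B=s['image'].astype(int).sum(2)//3
print(proj(s,p),proj(s,p+[0,0,-.011]));u,v=proj(s,p).astype(int)
for r in range(v-10,v+2): print(r,B[r,u-10:u+11])
"
```

```text
t 9.8 pos [0.5308 0.0034 0.0019] yaw_toolY -1.27 z [-0.001  0.    -1.   ] F [-0.2  0.6 -0.1] w 0.0005 gf 0.0
rackframe [ 0.0618 -0.1589  0.0019]
[255.71153988 226.7073635 ] [255.7450912  229.91350326]
216 [21 21 23 21 22 21 11  8 12 17 22 21 24 17 11 29 29 27 25 24 26]
217 [23 22 23 23 28 28 14  9 11 15 24 22 23 19 13 24 25 25 26 28 27]
218 [26 27 27 27 29 29 21 12 13 15 22 20 21 15 11 26 28 27 27 29 28]
219 [26 26 25 27 29 28 22 13 12 14 23 23 23 16 12 28 27 26 26 29 29]
220 [28 27 27 25 28 25 29 19 11 17 23 24 26 16 14 28 29 26 20 26 23]
221 [26 25 25 25 25 23 25 19 13 16 23 22 24 20 21 23 25 24 22 22 19]
222 [23 20 25 21 20 21 21 23 21 21 24 21 23 24 26 28 26 25 25 22 20]
223 [26 23 21 24 23 24 22 23 24 26 26 27 24 24 23 28 26 25 24 22 22]
224 [28 26 24 23 22 23 24 23 25 29 30 28 25 22 20 23 25 23 25 24 24]
225 [24 25 24 23 22 22 23 26 28 29 31 30 25 23 21 21 30 29 29 31 28]
226 [24 25 23 23 23 24 22 24 27 31 32 29 27 25 25 21 27 38 40 30 32]
227 [28 27 26 25 21 24 23 26 29 29 29 29 28 29 28 23 23 50 55 37 35]
```

>>> move_arm:
  moves: "0 0 0.03 0 0 0 0;0 0 0.06 0 0 0 0;0 0 0.08 0 0 0 0;0 0 0.1 0 0 0 0;0 0 0.1 0 0 0 0"

```text
time: 10.4
position: [0.5308, 0.0034, -0.0081]
tool_rot: [0.715, 0.699, -0.0, -0.0]
ft_force: [0.2, 0.5, 0.4]
grip_width: 0.0003
grip_force: 0.0
```

>>> move_arm:
  moves: "0 0 0.01 0 0 0 0;0 0 0.02 0 0 0 0;0 0 0.03 0 0 0 0;0 0 0.04 0 0 0 0;0 0 0.04 0 0 0 0"

```text
time: 10.9
position: [0.531, 0.0034, -0.0119]
tool_rot: [0.715, 0.699, -0.0, -0.0]
ft_force: [-0.9, -0.3, 0.0]
grip_width: 0.0005
grip_force: 0.0
```

>>> move_arm:
  moves: "0 0 0.01 0 0 0 0;0 0 0.02 0 0 0 0;0 0 0.03 0 0 0 0;0 0 0.03 0 0 0 0"

```text
time: 11.3
position: [0.5309, 0.0034, -0.0149]
tool_rot: [0.715, 0.699, -0.0, -0.0]
ft_force: [0.1, -0.3, 1.0]
grip_width: 0.0004
grip_force: 0.0
```

>>> move_arm:
  moves: "0 0 0.01 0 0 0 0;0 0 0.02 0 0 0 0;0 0 0.03 0 0 0 0;0 0 0.03 0 0 0 0"

```text
time: 11.7
position: [0.531, 0.0034, -0.0179]
tool_rot: [0.715, 0.699, -0.0, -0.0]
ft_force: [0.1, -0.2, 0.2]
grip_width: 0.0004
grip_force: 0.0
```

```bash
python3 -c "
from g import *
p,M=st();print(robot.get_obs()['q'])"
```

```text
t 11.7 pos [ 0.531   0.0034 -0.0179] yaw_toolY -1.27 z [-0.  0. -1.] F [ 0.1 -0.2  0.2] w 0.0004 gf 0.0
rackframe [ 0.062  -0.1589 -0.0179]
[-2.04242363e-01  7.47441487e-01  1.81318811e+00 -3.01299749e-05
  5.81164315e-01 -1.82028706e-01]
```

>>> move_arm:
  moves: "0 0 0.01 0 0 0 0;0 0 0.02 0 0 0 0;0 0 0.03 0 0 0 0;0 0 0.03 0 0 0 0"

```text
time: 12.1
position: [0.5309, 0.0034, -0.0209]
tool_rot: [0.715, 0.699, -0.0, -0.0]
ft_force: [1.1, -0.8, 0.1]
grip_width: 0.0008
grip_force: 0.0
```

```bash
python3 -c "
from g import *
p,M=st();s=robot.camera('side');B=s['image'].astype(int).sum(2)//3
u,v=228,229;print(proj(s,p),proj(s,[p[0],p[1],0]))
for r in range(218,236): print(r,B[r,246:267])
"
```

```text
t 12.1 pos [ 0.5309  0.0034 -0.0209] yaw_toolY -1.28 z [-0.  0. -1.] F [ 1.1 -0.8  0.1] w 0.0008 gf 0.0
rackframe [ 0.062  -0.1589 -0.0209]
[255.84026065 233.31742652] [255.77739408 227.25823355]
218 [26 26 28 30 23 10 14 13 15 22 21 24 19 14 16 24 28 28 29 29 27]
219 [26 27 27 28 28 12 12 13 16 24 21 22 17 14 18 27 26 26 27 29 24]
220 [27 27 25 26 33 13 11 14 19 23 21 24 17 13 24 28 26 22 20 21 16]
221 [24 25 25 23 25 12  8 15 17 23 23 24 15 14 20 24 24 23 23 20 14]
222 [21 21 20 20 24 11 11 14 14 22 24 24 16 15 25 26 26 23 23 19 13]
223 [23 22 22 23 24 12 11 10 12 22 23 25 17 11 21 24 27 26 25 22 16]
224 [28 25 23 23 21 14 11 11 13 24 23 22 15 13 21 24 31 31 28 26 21]
225 [24 23 23 22 22 22 13 15 14 22 22 24 15 13 22 22 29 30 28 28 23]
226 [25 22 24 22 24 25 14 12 10 24 21 22 17 12 24 22 27 31 31 33 28]
227 [27 26 23 22 22 24 22 13 13 23 22 24 20 15 24 25 36 36 36 36 32]
228 [31 30 25 24 22 24 27 16 13 24 25 27 26 25 27 28 48 39 37 37 34]
229 [31 29 26 23 22 22 25 21 21 25 27 32 35 34 31 28 28 27 32 32 30]
230 [31 33 32 25 21 20 21 22 23 28 28 30 34 33 29 27 25 31 37 30 24]
231 [42 41 40 26 22 21 23 23 25 27 27 27 29 27 24 22 26 40 47 35 27]
232 [38 23 22 22 23 23 22 23 24 25 27 25 27 27 28 27 40 41 46 49 44]
233 [20 27 27 28 29 22 20 30 30 28 29 27 39 40 41 40 43 48 52 48 43]
234 [26 37 38 38 40 30 30 43 42 42 40 39 37 38 38 40 43 49 49 41 40]
235 [36 36 35 36 38 41 47 43 41 41 40 38 37 40 39 41 43 49 51 43 38]
```

>>> move_arm:
  moves: "0 0 0.01 0 0 0 0;0 0 0.02 0 0 0 0;0 0 0.03 0 0 0 0;0 0 0.03 0 0 0 0"

```text
time: 12.55
position: [0.5309, 0.0034, -0.0239]
tool_rot: [0.715, 0.699, -0.0, -0.0]
ft_force: [1.0, 0.1, -0.5]
grip_width: 0.0006
grip_force: 0.0
```

>>> move_arm:
  moves: "0 0 0.01 0 0 0 0;0 0 0.02 0 0 0 0;0 0 0.02 0 0 0 0;0 0 0.02 0 0 0 0"

```text
time: 12.95
position: [0.531, 0.0034, -0.0258]
tool_rot: [0.715, 0.699, -0.0, -0.0]
ft_force: [-0.4, -0.0, 0.2]
grip_width: 0.0006
grip_force: 0.0
```

>>> move_arm:
  moves: "0 0 0.01 0 0 0 0;0 0 0.02 0 0 0 0;0 0 0.02 0 0 0 0;0 0 0.02 0 0 0 0"

```text
time: 13.35
position: [0.5311, 0.0033, -0.0274]
tool_rot: [0.715, 0.699, 0.0, 0.0]
ft_force: [-0.6, -0.5, 5.1]
grip_width: 0.0006
grip_force: 2.5
```

>>> move_arm:
  moves: "0 0 0.01 0 0 0 0;0 0 0.02 0 0 0 0;0 0 0.02 0 0 0 0;0 0 0.02 0 0 0 0"

```text
time: 13.75
position: [0.5312, 0.0033, -0.0275]
tool_rot: [0.715, 0.699, 0.0, 0.0]
ft_force: [-2.2, -0.2, 21.1]
grip_width: 0.0004
grip_force: 10.2
```

>>> move_arm:
  moves: "0 -0.13 -0.5 0 0 0 0;0 -0.13 -1 0 0 0 0;0 -0.13 -1 0 0 0 0"

```text
time: 14.05
position: [0.5218, 0.003, 0.0748]
tool_rot: [0.715, 0.699, 0.003, 0.004]
ft_force: [-0.0, -1.1, -0.5]
grip_width: 0.0006
grip_force: 0.0
```

>>> move_arm:
  moves: "0 0 -0.3 0 0 0 0;0.3 0 -0.3 0 0 0 0;0.61 0 -0.3 0 0 0 0;0.61 0 -0.3 0 0 0 0;0.61 0 -0.3 0 0 0 0"

```text
time: 14.55
position: [0.519, 0.065, 0.0996]
tool_rot: [0.714, 0.7, -0.0, -0.0]
ft_force: [-0.8, -0.6, 0.2]
grip_width: 0.0008
grip_force: 0.0
```

>>> move_arm:
  moves: "0 0 0.15 0 0 0 0;0 0 0.25 0 0 0 0;0 0 0.32 0 0 0 0;0 0 0.38 0 0 0 0;0 0 0.44 0 0 0 0;0 0 0.49 0 0 0 0;0 0.03 0.54 0 0 0 0;0 0.06 0.58 0 0 0 0;0 0.09 0.62 0 0 0 0;0 0.12 0.65 0 0 0 0;0 0.12 0.68 0 0 0 0;0 0.12 0.68 0 0 0 0"

```text
time: 15.75
position: [0.5321, 0.0644, 0.032]
tool_rot: [0.715, 0.699, 0.0, 0.0]
ft_force: [0.1, 0.8, -0.0]
grip_width: 0.0004
grip_force: 0.0
```

```bash
python3 -c "
from g import *
st()"
```

```text
t 15.8 pos [0.5321 0.0644 0.032 ] yaw_toolY -1.27 z [ 0.001 -0.    -1.   ] F [ 0.1  0.8 -0. ] w 0.0004 gf 0.0
rackframe [ 0.0616 -0.0979  0.032 ]
```

>>> move_arm:
  moves: "0 0 0.02 0 0 0 0;0 0 0.03 0 0 0 0;0 0 0.04 0 0 0 0;0 0 0.04 0 0 0 0"

```text
time: 16.15
position: [0.5321, 0.0643, 0.0284]
tool_rot: [0.715, 0.699, 0.001, 0.001]
ft_force: [1.8, 0.8, 1.8]
grip_width: 0.0006
grip_force: 0.7
```

>>> move_arm:
  moves: "0 0 0.01 0 0 0 0;0 0 0.02 0 0 0 0;0 0 0.02 0 0 0 0;0 0 0.02 0 0 0 0"

```text
time: 16.55
position: [0.5322, 0.0643, 0.0277]
tool_rot: [0.715, 0.699, 0.001, 0.001]
ft_force: [-0.4, 0.7, 10.7]
grip_width: 0.0004
grip_force: 5.5
```

>>> move_arm:
  moves: "0 0 -0.4 0 0 0 0;0 0 -0.9 0 0 0 0;0 0 -0.9 0 0 0 0"

```text
time: 16.85
position: [0.5351, 0.0642, 0.1214]
tool_rot: [0.715, 0.699, 0.003, 0.004]
ft_force: [0.8, 0.1, 0.4]
grip_width: 0.0004
grip_force: 0.0
```

>>> move_arm:
  moves: "-0.94 0.43 0 0 0 -0.86 1;-0.94 0.43 0 0 0 -0.86 1;-0.94 0.43 0 0 0 -0.86 1;-0.94 0.43 0 0 0 -0.86 1;-0.94 0.43 0 0 0 -0.86 1;-0.94 0.43 0 0 0 -0.86 1;-0.94 0.43 0 0 0 -0.86 1;-0.94 0.43 0 0 0 -0.86 1;-0.94 0.43 0 0 0 -0.86 1;-0.94 0.43 0 0 0 -0.86 1;-0.94 0.43 0 0 0 -0.86 1;-0.94 0.43 0 0 0 -0.86 1"

```text
time: 18.05
position: [0.5718, -0.0304, 0.1158]
tool_rot: [0.122, 0.993, 0.0, -0.001]
ft_force: [-0.1, 0.7, 0.2]
grip_width: 0.0846
grip_force: 0.0
```

```bash
python3 -c "
from g import *
p,M=st();go([.573,-.031,p[2]])
c=robot.camera('wrist');I=c['image'].astype(int)
hsv=cv2.cvtColor(c['image'],cv2.COLOR_RGB2HSV);m=((hsv[:,:,0]>15)&(hsv[:,:,0]<32)&(hsv[:,:,1]>110)).astype(np.uint8)
n,l,s,ce=cv2.connectedComponentsWithStats(m)
for i in range(1,n):
  if s[i,4]>8: print(s[i],ce[i].round(1),pix(c,*ce[i],.043).round(4))
print(proj(c,[.573,-.031,.045]))
np.save('w.npy',c['image'])
"
```

```text
t 18.1 pos [ 0.5718 -0.0304  0.1158] yaw_toolY 76.01 z [-0.001  0.    -1.   ] F [-0.1  0.7  0.2] w 0.0846 gf 0.0
rackframe [ 0.1037 -0.1917  0.1158]
t 18.1 pos [ 0.5718 -0.0304  0.1158] yaw_toolY 76.01 z [-0.001  0.    -1.   ] F [-0.1  0.7  0.2] w 0.0846 gf 0.0
rackframe [ 0.1037 -0.1917  0.1158]
-> [ 0.573  -0.031   0.1158] tool units [-0.013 -0.003 -0.   ]
[278 207  14  16 116] [284.5 213.9] [ 0.5745 -0.0307  0.043 ]
[ 98 269  32  58 835] [110.1 297.6] [ 0.6139 -0.2077  0.043 ]
[442 270  31  57 802] [459.9 298.8] [0.6941 0.1076 0.043 ]
[ 254  336  306   21 4643] [422.8 347.9] [0.7398 0.0673 0.043 ]
[283.69158275 212.97581247]
```

>>> move_arm:
  moves: "-0.02 0 0.5 0 0 0 1;-0.02 0 0.9 0 0 0 1;-0.02 0 0.9 0 0 0 1;-0.02 0 0.9 0 0 0 1"

```text
time: 18.5
position: [0.5738, -0.0309, 0.026]
tool_rot: [0.121, 0.993, 0.0, -0.001]
ft_force: [0.5, -0.2, 0.8]
grip_width: 0.087
grip_force: 0.0
```

>>> move_arm:
  moves: "0 0 0.25 0 0 0 1;0 0 0.45 0 0 0 1;0 0 0.45 0 0 0 1;0 0 0.45 0 0 0 0;0 0 0.45 0 0 0 0;0 0 0.45 0 0 0 0;0 0 0.45 0 0 0 0;0 0 0.45 0 0 0 0;0 0 0.45 0 0 0 0;0 0 0.45 0 0 0 0;0 0 0.45 0 0 0 0;0 0 0.45 0 0 0 0"
  squeeze: 20

```text
time: 19.7
position: [0.5741, -0.031, -0.0188]
tool_rot: [0.121, 0.993, 0.0, -0.0]
ft_force: [-0.2, 0.2, -0.3]
grip_width: 0.0277
grip_force: 19.9
```

```bash
python3 -c "
from g import *
p,M=st();go([.512,-.06,p[2]])"
```

```text
t 19.7 pos [ 0.5741 -0.031  -0.0188] yaw_toolY 76.12 z [-0.  0. -1.] F [-0.2  0.2 -0.3] w 0.0277 gf 19.9
rackframe [ 0.1061 -0.1922 -0.0188]
t 19.7 pos [ 0.5741 -0.031  -0.0188] yaw_toolY 76.12 z [-0.  0. -1.] F [-0.2  0.2 -0.3] w 0.0277 gf 19.9
rackframe [ 0.1061 -0.1922 -0.0188]
-> [ 0.512  -0.06   -0.0188] tool units [ 0.534 -0.43   0.   ]
```

>>> move_arm:
  moves: "0 0 -0.2 0 0 0 0;0.53 -0.43 -0.2 0 0 -0.138 0;0.53 -0.43 -0.2 0 0 -0.138 0;0.53 -0.43 -0.2 0 0 -0.138 0;0.53 -0.43 -0.1 0 0 -0.138 0;0.53 -0.43 -0.01 0 0 -0.138 0;0.53 -0.43 0 0 0 -0.138 0;0.53 -0.43 0 0 0 -0.138 0;0.53 -0.43 0 0 0 -0.138 1;0.53 -0.43 0 0 0 -0.138 1;0.53 -0.43 0 0 0 -0.138 1;0.53 -0.43 0 0 0 -0.138 1"

```text
time: 20.9
position: [0.5124, -0.0599, -0.0189]
tool_rot: [0.013, 1.0, 0.0, -0.0]
ft_force: [0.6, -0.3, 0.1]
grip_width: 0.0521
grip_force: 0.0
```

>>> move_arm:
  moves: "0 0 0 0 0 0 1;0 0 0 0 0 0 1;0 0 -0.3 0 0 0 1;0 0 -0.7 0 0 0 1;0 0 -0.9 0 0 0 1;0 0 -0.9 0 0 0 1"

```text
time: 21.5
position: [0.5147, -0.0608, 0.0741]
tool_rot: [0.013, 1.0, -0.001, 0.003]
ft_force: [0.3, 0.4, -0.8]
grip_width: 0.0864
grip_force: 0.0
```

```bash
cat > plug.py <<'E'
from g import *
def plugs(z=.043):
    c=robot.camera('wrist')
    hsv=cv2.cvtColor(c['image'],cv2.COLOR_RGB2HSV);m=((hsv[:,:,0]>15)&(hsv[:,:,0]<32)&(hsv[:,:,1]>110)).astype(np.uint8)
    n,l,s,ce=cv2.connectedComponentsWithStats(m)
    for i in range(1,n):
        if 25<s[i,4]<400: print('plug',s[i],pix(c,*ce[i],z).round(4))
    return c
E
python3 -c "
from plug import *
p,M=st();plugs()"
```

```text
t 21.5 pos [ 0.5147 -0.0608  0.0741] yaw_toolY 88.55 z [ 0.006 -0.002 -1.   ] F [ 0.3  0.4 -0.8] w 0.0864 gf 0.0
rackframe [ 0.0474 -0.2235  0.0741]
plug [279 219  15   9  60] [ 0.5113 -0.0593  0.043 ]
```

>>> move_arm:
  moves: "0 0 0 0 0 1 1;0 0 0 0 0 1 1;0 0 0 0 0 1 1;0 0 0 0 0 1 1;0 0 0 0 0 1 1;0 0 0 0 0 1 1;0 0 0 0 0 1 1;0 0 0 0 0 1 1;0 0 0 0 0 1 1;0 0 0 0 0 1 1;0 0 0 0 0 1 1;0 0 0 0 0 1 1"

```text
time: 22.75
position: [0.5113, -0.0597, 0.0698]
tool_rot: [0.716, 0.698, -0.001, -0.001]
ft_force: [-0.1, -0.4, 0.0]
grip_width: 0.0866
grip_force: 0.0
```

```bash
python3 -c "
from plug import *
p,M=st();go([.512,-.060,-.0172]);plugs()"
```

```text
t 22.8 pos [ 0.5113 -0.0597  0.0698] yaw_toolY -1.45 z [-0.003  0.001 -1.   ] F [-0.1 -0.4  0. ] w 0.0866 gf 0.0
rackframe [ 0.044  -0.2225  0.0698]
t 22.8 pos [ 0.5113 -0.0597  0.0698] yaw_toolY -1.45 z [-0.003  0.001 -1.   ] F [-0.1 -0.4  0. ] w 0.0866 gf 0.0
rackframe [ 0.044  -0.2225  0.0698]
-> [ 0.512  -0.06   -0.0172] tool units [-0.003  0.01   0.87 ]
plug [279 221  20  18 159] [ 0.5146 -0.0588  0.043 ]
```

>>> move_arm:
  moves: "0 0 0.4 0 0 0 1;0 0 0.8 0 0 0 1;0 0 0.87 0 0 0 1;0 0 0.87 0 0 0 1;0 0 0.87 0 0 0 0;0 0 0.87 0 0 0 0;0 0 0.87 0 0 0 0;0 0 0.87 0 0 0 0;0 0 0.87 0 0 0 0;0 0 0.87 0 0 0 0;0 0 0.87 0 0 0 0;0 0 0.87 0 0 0 0"
  squeeze: 30

```text
time: 24.0
position: [0.5129, -0.0602, -0.0155]
tool_rot: [0.716, 0.698, 0.0, 0.0]
ft_force: [0.0, 0.0, 1.8]
grip_width: 0.0398
grip_force: 30.0
```

>>> move_arm:
  moves: "0 0 0 0 0 0 0;0 0 -0.4 0 0 0 0;0 0 -0.9 0 0 0 0;0 0 -0.9 0 0 0 0"

```text
time: 24.4
position: [0.5163, -0.0612, 0.0789]
tool_rot: [0.716, 0.698, 0.002, 0.005]
ft_force: [0.7, -0.8, -1.6]
grip_width: 0.0394
grip_force: 30.0
```

>>> move_arm:
  moves: "0.4 -0.2 -0.4 0 0 0 0;0.8 -0.4 -0.8 0 0 0 0;1 -0.44 -0.9 0 0 0 0;1 -0.44 -0.9 0 0 0 0"

```text
time: 24.8
position: [0.4698, 0.0442, 0.166]
tool_rot: [0.715, 0.7, 0.001, 0.0]
ft_force: [0.1, -0.0, -1.6]
grip_width: 0.04
grip_force: 30.0
```

>>> move_arm:
  moves: "0.33 0 0 0 0 0 0;0.33 0 0 0 0 0 0;0.33 0 0 0 0 0 0;0.33 0 0 0 0 0 0;0.33 0 0 0 0 0 0"

```text
time: 25.3
position: [0.4717, 0.073, 0.1636]
tool_rot: [0.716, 0.698, -0.0, -0.0]
ft_force: [0.6, -0.4, -0.7]
grip_width: 0.0397
grip_force: 30.0
```

```bash
python3 -c "
from g import *
p,M=st()
c=robot.camera('wrist');I=c['image'][0:250,185:385,::-1]
np.save('w.npy',c['image'])
cv2.imwrite('pics/w2.png',cv2.resize(cv2.convertScaleAbs(I,alpha=1.2),(480,600),interpolation=2))
for a in ((-.033,-.098,.01),(.033,-.098,.01),(-.033,.098,.01),(.033,.098,.01),(.019,-.086,.064),(-.019,-.086,.064),(-.017,0,.032),(.017,0,.032),(-.017,-.036,.032),(.017,-.036,.032),(-.017,.036,.032),(.017,.036,.032),(.024,-.098,.055)): print(a,((proj(c,W(*a))-[185,0])*2.4).round(0))
"
```

```text
t 25.3 pos [0.4717 0.073  0.1636] yaw_toolY -1.52 z [-0.001 -0.    -1.   ] F [ 0.6 -0.4 -0.7] w 0.0397 gf 30.0
rackframe [ 0.001  -0.0908  0.1636]
(-0.033, -0.098, 0.01) [165. 475.]
(0.033, -0.098, 0.01) [308. 474.]
(-0.033, 0.098, 0.01) [150. -14.]
(0.033, 0.098, 0.01) [320. -14.]
(0.019, -0.086, 0.064) [284. 477.]
(-0.019, -0.086, 0.064) [187. 477.]
(-0.017, 0, 0.032) [193. 248.]
(0.017, 0, 0.032) [278. 248.]
(-0.017, -0.036, 0.032) [194. 341.]
(0.017, -0.036, 0.032) [277. 340.]
(-0.017, 0.036, 0.032) [191. 150.]
(0.017, 0.036, 0.032) [279. 150.]
(0.024, -0.098, 0.055) [295. 501.]
```

View pics/w2.png

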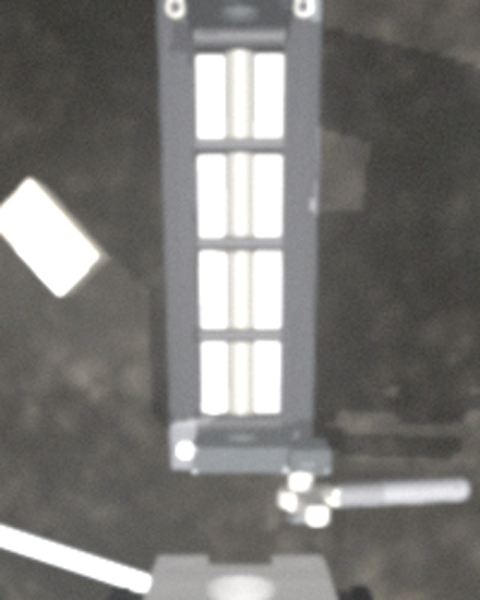

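>>> move_arm:
  moves: "0.5 0 0 0 0 0 0;1 0 0 0 0 0 0;1 0 0 0 0 0 0"

```text
time: 25.65
position: [0.4745, 0.1781, 0.1643]
tool_rot: [0.714, 0.7, 0.001, -0.0]
ft_force: [0.2, -0.8, -1.0]
grip_width: 0.0394
grip_force: 30.0
```

>>> move_arm:
  moves: "0.09 0 0 0 0 0 0;0.09 0 0.4 0 0 0 0;0.09 0 0.8 0 0 0 0;0.09 0 1 0 0 0 0;0.09 0 1 0 0 0 0;0.09 0 1 0 0 0 0"

```text
time: 26.25
position: [0.4751, 0.1821, 0.0643]
tool_rot: [0.717, 0.698, -0.0, -0.0]
ft_force: [0.3, 0.2, -0.8]
grip_width: 0.0397
grip_force: 30.0
```

```bash
sed -i 's/^RACK=.*/RACK=np.array([0.47364,0.16465,-0.02576])/' g.py; python3 -c "
from g import *
go(W(0,.018,.024),W(0,.018,.005))"
```

```text
t 26.2 pos [0.4751 0.1821 0.0643] yaw_toolY -1.54 z [-0. -0. -1.] F [ 0.3  0.2 -0.8] w 0.0397 gf 30.0
rackframe [0.001  0.0175 0.0643]
-> [0.4741 0.1826 0.024 ] tool units [ 0.005 -0.01   0.403]
-> [0.4741 0.1826 0.005 ] tool units [ 0.005 -0.009  0.593]
```

>>> move_arm:
  moves: "0 -0.01 0.2 0 0 0 0;0 -0.01 0.4 0 0 0 0;0 -0.01 0.43 0 0 0 0;0 -0.01 0.46 0 0 0 0;0 -0.01 0.49 0 0 0 0;0 -0.01 0.52 0 0 0 0;0 -0.01 0.52 0 0 0 0"

```text
time: 26.95
position: [0.4739, 0.183, 0.0125]
tool_rot: [0.716, 0.698, 0.0, 0.0]
ft_force: [-0.5, -1.0, -1.0]
grip_width: 0.0395
grip_force: 30.0
```

>>> move_arm:
  moves: "0 0 0.02 0 0 0 0;0 0 0.04 0 0 0 0;0 0 0.06 0 0 0 0;0 0 0.07 0 0 0 0;0 0 0.07 0 0 0 0"

```text
time: 27.45
position: [0.4737, 0.183, 0.0064]
tool_rot: [0.716, 0.698, 0.0, 0.0]
ft_force: [-2.0, -0.4, 10.4]
grip_width: 0.04
grip_force: 30.0
```

>>> move_arm:
  moves: "0 0 0 0 0 0 1;0 0 0 0 0 0 1;0 0 0 0 0 0 1;0 0 0 0 0 0 1;0 0 0 0 0 0 1;0 0 -0.4 0 0 0 1;0 0 -0.8 0 0 0 1;0 0 -0.9 0 0 0 1;0 0 -0.9 0 0 0 1"

```text
time: 28.35
position: [0.475, 0.1832, 0.0968]
tool_rot: [0.716, 0.698, 0.002, 0.001]
ft_force: [0.6, 0.6, -0.1]
grip_width: 0.0866
grip_force: 0.0
```

```bash
python3 -c "
from plug import *
p,M=st();c=plugs(.067);go(W(0,-.05,.15),[.583,-.235,.15])
print([ (robot.camera('top') and 0)])
t=robot.camera('side')
for z in(.067,.071): print(z,proj(t,W(0,.018,z)).round(1))
hsv=cv2.cvtColor(t['image'],cv2.COLOR_RGB2HSV);m=((hsv[:,:,0]>12)&(hsv[:,:,0]<32)&(hsv[:,:,1]>110)).astype(np.uint8)
n,l,s,ce=cv2.connectedComponentsWithStats(m)
for i in range(1,n):
  if s[i,4]>3 and ce[i][1]<300: print(s[i],ce[i].round(1))
print(c['extrinsics'][:3,3])"
```

```text
t 28.4 pos [0.475  0.1832 0.0968] yaw_toolY -1.45 z [ 0.004  0.001 -1.   ] F [ 0.6  0.6 -0.1] w 0.0866 gf 0.0
rackframe [0.0008 0.0186 0.0968]
plug [274 219  19  17 115] [0.4739 0.1851 0.067 ]
t 28.4 pos [0.4737 0.183  0.0955] yaw_toolY -1.45 z [ 0.001  0.    -1.   ] F [-0.3  0.4 -0.2] w 0.0868 gf 0.0
rackframe [-0.0004  0.0183  0.0955]
-> [0.4724 0.1147 0.15  ] tool units [-0.683  0.004 -0.545]
-> [ 0.583 -0.235  0.15 ] tool units [-4.151  1.199 -0.544]
[0]
0.067 [215.6 175.1]
0.071 [215.6 174. ]
[221 119  14   5  39] [227.6 120.7]
[188 130  28   7  48] [199.5 132.8]
[213 176   4   2   6] [214.5 176.7]
[309 269   5   4   8] [311.4 270.9]
[-0.47087547 -0.18236898 -0.35024222]
```

>>> move_arm:
  moves: "0 0 -0.5 0 0 0 1;-0.4 0.1 -0.6 0 0 0 1;-0.83 0.24 -0.6 0 0 0 1;-0.83 0.24 -0.6 0 0 0 1"

```text
time: 28.9
position: [0.4973, 0.0953, 0.1543]
tool_rot: [0.718, 0.696, -0.0, 0.001]
ft_force: [0.9, 0.3, -0.5]
grip_width: 0.087
grip_force: 0.0
```

>>> move_arm:
  moves: "-1 0.3 0 0 0 0 1;-1 0.3 0 0 0 0 1;-1 0.3 0 0 0 0 1"

```text
time: 29.2
position: [0.5246, -0.0057, 0.1538]
tool_rot: [0.718, 0.696, -0.0, 0.001]
ft_force: [0.9, 0.3, 0.0]
grip_width: 0.0866
grip_force: 0.0
```

>>> move_arm:
  moves: "-1 0.3 0 0 0 0 1;-1 0.3 0 0 0 0 1;-1 0.3 0 0 0 0 1"

```text
time: 29.5
position: [0.5522, -0.1064, 0.1539]
tool_rot: [0.718, 0.696, -0.0, 0.001]
ft_force: [-0.5, 0.0, 0.3]
grip_width: 0.0873
grip_force: 0.0
```

>>> move_arm:
  moves: "-1 0.3 0 0 0 0 1;-1 0.3 0 0 0 0 1;-1 0.3 0 0 0 0 1"

```text
time: 29.8
position: [0.5794, -0.207, 0.1539]
tool_rot: [0.717, 0.697, -0.0, 0.001]
ft_force: [-0.0, 1.0, -0.3]
grip_width: 0.0873
grip_force: 0.0
```

>>> move_arm:
  moves: "-0.32 0.06 0.3 0 0 0 1;-0.32 0.06 0.6 0 0 0 1;-0.32 0.06 0.6 0 0 0 1;-0.32 0.06 0.6 0 0 0 1;-0.32 0.06 0.6 0 0 0 1"

```text
time: 30.3
position: [0.5836, -0.2337, 0.0962]
tool_rot: [0.716, 0.699, 0.0, 0.0]
ft_force: [-0.2, 0.3, -0.6]
grip_width: 0.0867
grip_force: 0.0
```

```bash
python3 -c "
from plug import *
p,M=st();c=plugs(.045);go([.583,-.235,-.017])
I=c['image'][120:280,200:370,::-1];cv2.imwrite('pics/w3.png',cv2.resize(I,None,fx=3.5,fy=3.5,interpolation=2))
"
```

```text
t 30.3 pos [ 0.5836 -0.2337  0.0962] yaw_toolY -1.38 z [ 0.001 -0.    -1.   ] F [-0.2  0.3 -0.6] w 0.0867 gf 0.0
rackframe [ 0.1202 -0.3954  0.0962]
plug [278 213  16  16  92] [ 0.5845 -0.2326  0.045 ]
t 30.4 pos [ 0.584  -0.2341  0.0967] yaw_toolY -1.38 z [ 0.002 -0.001 -1.   ] F [ 0.2 -0.6  0.1] w 0.087 gf 0.0
rackframe [ 0.1205 -0.3958  0.0967]
-> [ 0.583 -0.235 -0.017] tool units [-0.008 -0.011  1.137]
```

View pics/w3.png

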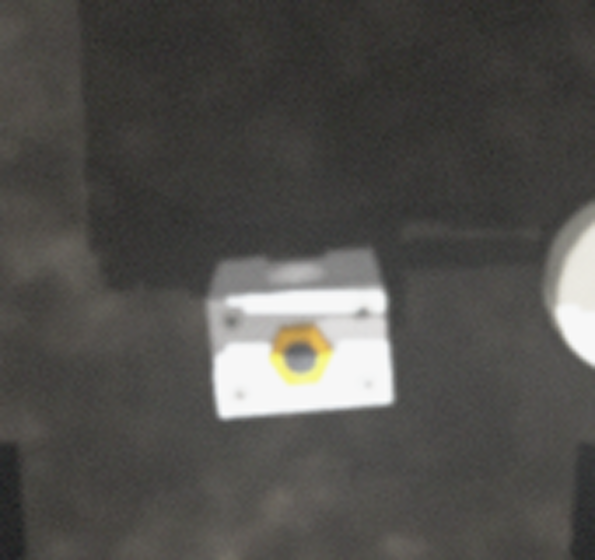

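>>> move_arm:
  moves: "0 -0.01 0 0 0 -0.045 0.7;0 -0.01 0 0 0 -0.045 0.7;0 -0.01 0 0 0 -0.045 0.7;0 -0.01 0.4 0 0 -0.045 0.7;0 -0.01 0.8 0 0 -0.045 0.7;0 -0.01 0.8 0 0 -0.045 0.7"

```text
time: 30.95
position: [0.5781, -0.2324, 0.0107]
tool_rot: [0.691, 0.723, -0.001, -0.005]
ft_force: [-0.2, -0.2, -0.5]
grip_width: 0.0615
grip_force: 0.0
```

>>> move_arm:
  moves: "0 0 0.2 0 0 0 0.7;0 0 0.335 0 0 0 0.7;0 0 0.335 0 0 0 0.7;0 0 0.335 0 0 0 0.7;0 0 0.335 0 0 0 0;0 0 0.335 0 0 0 0;0 0 0.335 0 0 0 0;0 0 0.335 0 0 0 0;0 0 0.335 0 0 0 0;0 0 0.335 0 0 0 0"
  squeeze: 30

```text
time: 31.95
position: [0.5828, -0.2353, -0.0175]
tool_rot: [0.691, 0.723, 0.0, 0.001]
ft_force: [0.4, -0.1, 5.2]
grip_width: 0.0398
grip_force: 30.0
```

```bash
python3 -c "
from g import *
go(W(0,-.018,.08))"
```

```text
t 31.9 pos [ 0.5828 -0.2353 -0.0175] yaw_toolY 2.59 z [ 0.002 -0.001 -1.   ] F [ 0.4 -0.1  5.2] w 0.0398 gf 30.0
rackframe [ 0.1195 -0.397  -0.0175]
-> [0.4732 0.1467 0.08  ] tool units [ 3.864 -0.921 -0.98 ]
```

>>> move_arm:
  moves: "0 0 -0.3 0 0 0 0;0 0 -0.6 0 0 0.045 0;0 0 -1 0 0 0.045 0;0 0 -1 0 0 0.045 0;0 0 -1 0 0 0.045 0"

```text
time: 32.45
position: [0.5818, -0.2349, 0.0821]
tool_rot: [0.716, 0.698, -0.0, 0.0]
ft_force: [-0.7, 0.9, -1.1]
grip_width: 0.0396
grip_force: 30.0
```

>>> move_arm:
  moves: "0.4 -0.1 -0.4 0 0 0 0;0.9 -0.3 -0.5 0 0 0 0;0.95 -0.3 -0.5 0 0 0 0;0.95 -0.3 -0.5 0 0 0 0"

```text
time: 32.85
position: [0.552, -0.136, 0.1303]
tool_rot: [0.715, 0.699, -0.001, -0.003]
ft_force: [0.5, 0.1, -2.1]
grip_width: 0.0398
grip_force: 30.0
```

>>> move_arm:
  moves: "0.95 -0.3 0 0 0 0 0;0.95 -0.3 0 0 0 0 0;0.95 -0.3 0 0 0 0 0"

```text
time: 33.15
position: [0.5222, -0.0387, 0.1295]
tool_rot: [0.715, 0.7, -0.002, -0.004]
ft_force: [0.3, -1.1, -1.1]
grip_width: 0.04
grip_force: 30.0
```

>>> move_arm:
  moves: "0.95 -0.3 0 0 0 0 0;0.95 -0.3 0 0 0 0 0;0.95 -0.3 0 0 0 0 0"

```text
time: 33.45
position: [0.4957, 0.056, 0.1301]
tool_rot: [0.714, 0.7, -0.002, -0.003]
ft_force: [-1.2, -0.9, -2.3]
grip_width: 0.0396
grip_force: 30.0
```

>>> move_arm:
  moves: "0.93 -0.29 0 0 0 0 0;0.93 -0.29 0 0 0 0 0;0.93 -0.29 0 0 0 0 0;0.93 -0.29 0.4 0 0 0 0;0.93 -0.29 0.6 0 0 0 0;0.93 -0.29 0.6 0 0 0 0;0.93 -0.29 0.6 0 0 0 0"

```text
time: 34.15
position: [0.4735, 0.1447, 0.0712]
tool_rot: [0.716, 0.698, -0.0, -0.0]
ft_force: [0.0, -0.8, -0.2]
grip_width: 0.04
grip_force: 30.0
```

```bash
python3 -c "
from g import *
go(W(0,-.0187,.022),W(0,-.0187,.0045))"
```

```text
t 34.1 pos [0.4735 0.1447 0.0712] yaw_toolY -1.52 z [-0.001 -0.    -1.   ] F [ 0.  -0.8 -0.2] w 0.04 gf 30.0
rackframe [ 0.0004 -0.02    0.0712]
-> [0.4732 0.146  0.022 ] tool units [ 0.013 -0.004  0.492]
-> [0.4732 0.146  0.0045] tool units [ 0.013 -0.004  0.667]
```

>>> move_arm:
  moves: "0.013 0 0.25 0 0 0 0;0.013 0 0.48 0 0 0 0;0.013 0 0.5 0 0 0 0;0.013 0 0.53 0 0 0 0;0.013 0 0.56 0 0 0 0;0.013 0 0.59 0 0 0 0;0.013 0 0.59 0 0 0 0"

```text
time: 34.85
position: [0.4731, 0.1473, 0.0132]
tool_rot: [0.716, 0.698, 0.0, 0.0]
ft_force: [0.1, -0.1, -1.8]
grip_width: 0.0401
grip_force: 30.0
```

>>> move_arm:
  moves: "0 0 0.02 0 0 0 0;0 0 0.04 0 0 0 0;0 0 0.06 0 0 0 0;0 0 0.08 0 0 0 0;0 0 0.08 0 0 0 0"

```text
time: 35.35
position: [0.4726, 0.1473, 0.0046]
tool_rot: [0.716, 0.698, -0.0, -0.0]
ft_force: [0.6, -0.4, -1.5]
grip_width: 0.0401
grip_force: 30.0
```

>>> move_arm:
  moves: "0 0 0.01 0 0 0 0;0 0 0.02 0 0 0 0;0 0 0.02 0 0 0 0"

```text
time: 35.65
position: [0.4727, 0.1473, 0.0044]
tool_rot: [0.716, 0.698, 0.0, 0.0]
ft_force: [-2.0, -0.0, 15.1]
grip_width: 0.0398
grip_force: 30.0
```

>>> move_arm:
  moves: "0 0 0 0 0 0 1;0 0 0 0 0 0 1;0 0 0 0 0 0 1;0 0 0 0 0 0 1;0 0 0 0 0 0 1;0 0 -0.4 0 0 0 1;0 0 -0.8 0 0 0 1;0 0 -1 0 0 0 1;0 0 -1 0 0 0 1;0 0 -1 0 0 0 1"

```text
time: 36.65
position: [0.4725, 0.1473, 0.1027]
tool_rot: [0.716, 0.698, 0.0, 0.0]
ft_force: [-0.7, 0.9, 0.1]
grip_width: 0.0868
grip_force: 0.0
```

```bash
python3 -c "
from plug import *
p,M=st();c=plugs(.067)
t=robot.camera('side');print([proj(t,W(0,y,.067)).round(1) for y in (-.018,.018)])
hsv=cv2.cvtColor(t['image'],cv2.COLOR_RGB2HSV);m=((hsv[:,:,0]>12)&(hsv[:,:,0]<32)&(hsv[:,:,1]>110)).astype(np.uint8)
n,l,s,ce=cv2.connectedComponentsWithStats(m)
for i in range(1,n):
  if 3<s[i,4]<30 and ce[i][1]<300: print(s[i],ce[i].round(1))
A=cv2.resize(t['image'][155:335,165:345,::-1],(400,400),interpolation=2)
b=robot.camera('top')['image'][225:325,290:410,::-1];B=cv2.resize(b,(400,333),interpolation=2);B=np.vstack([B,np.zeros((67,400,3),np.uint8)])
cv2.imwrite('pics/s6.png',np.hstack([A,B]))"
```

```text
t 36.6 pos [0.4725 0.1473 0.1027] yaw_toolY -1.45 z [ 0. -0. -1.] F [-0.7  0.9  0.1] w 0.0868 gf 0.0
rackframe [-0.0006 -0.0174  0.1027]
plug [276 169  19  18 165] [0.4741 0.1842 0.067 ]
plug [276 220   9  13  38] [0.4688 0.1473 0.067 ]
plug [288 221   6  11  32] [0.4778 0.1474 0.067 ]
[array([218.8, 182. ]), array([215.6, 175.1])]
[187 143   2   5   5] [187.6 145. ]
[213 176   5   2   7] [214.9 176.6]
[216 183   5   2   9] [218.  183.6]
```

View pics/s6.png

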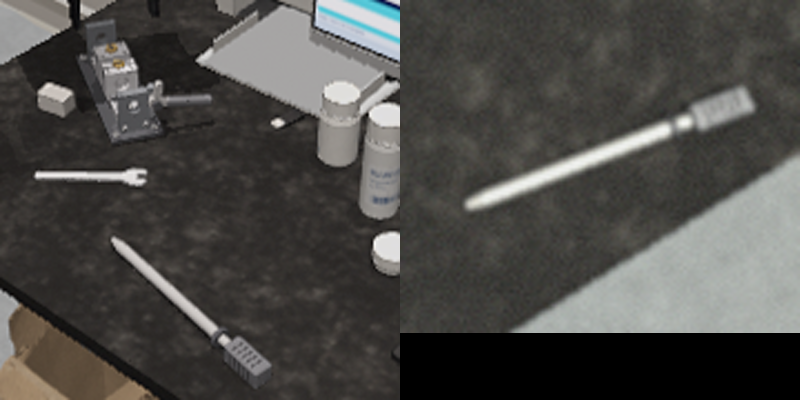

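>>> move_arm:
  moves: "-0.95 0.017 0 0 0 0 1;-0.95 0.017 0 0 0 0 1;-0.95 0.017 0 0 0 0 1"

```text
time: 37.1
position: [0.4719, 0.0482, 0.1015]
tool_rot: [0.718, 0.696, -0.001, -0.0]
ft_force: [0.0, 1.3, -0.0]
grip_width: 0.0871
grip_force: 0.0
```

>>> move_arm:
  moves: "-0.95 0.017 0 0 0 0 1;-0.95 0.017 0 0 0 0 1;-0.95 0.017 0 0 0 0 1"

```text
time: 37.4
position: [0.4723, -0.0469, 0.1019]
tool_rot: [0.718, 0.696, -0.0, 0.001]
ft_force: [0.6, -0.3, 0.2]
grip_width: 0.0868
grip_force: 0.0
```

>>> move_arm:
  moves: "-0.95 0.017 0 0 0 0 1;-0.95 0.017 0 0 0 0 1;-0.95 0.017 0 0 0 0 1"

```text
time: 37.7
position: [0.4722, -0.142, 0.1022]
tool_rot: [0.718, 0.696, 0.0, 0.001]
ft_force: [1.1, -0.2, 0.8]
grip_width: 0.0871
grip_force: 0.0
```

>>> move_arm:
  moves: "-0.95 0.017 0 0 0 0 1;-0.95 0.017 0 0 0 0 1;-0.95 0.017 0 0 0 0 1"

```text
time: 38.0
position: [0.4717, -0.2371, 0.1023]
tool_rot: [0.717, 0.697, -0.0, 0.002]
ft_force: [0.6, -0.0, 0.7]
grip_width: 0.0869
grip_force: 0.0
```

>>> move_arm:
  moves: "-0.95 0.017 0 0 0 -0.229 1;-0.95 0.017 0 0 0 -0.229 1;-0.95 0.017 0 0 0 -0.229 1;-0.95 0.017 0 0 0 -0.229 1;-0.95 0.017 0 0 0 -0.229 1;-0.95 0.017 0 0 0 -0.229 1"

```text
time: 38.6
position: [0.469, -0.3253, 0.1023]
tool_rot: [0.579, 0.815, 0.0, -0.001]
ft_force: [-0.0, 0.4, -0.5]
grip_width: 0.0868
grip_force: 0.0
```

```bash
python3 -c "
from plug import *
go([.4691,-.3276,-.0242]);c=robot.camera('wrist')
for q in ([.4658,-.3181,.022],[.4515,-.2765,.011],[.3925,-.105,.011]): print(proj(c,q).round(1))
g=cv2.cvtColor(c['image'],cv2.COLOR_RGB2GRAY)
for r in range(0,250,15):
  k=np.flatnonzero(g[r,200:370]>120)+200; print(r,(k.min(),k.max()) if len(k) else None,end=';')
t=robot.camera('top')['image'];print(t[263,371:374],t[286,309:312])
"
```

```text
t 38.6 pos [ 0.469  -0.3253  0.1023] yaw_toolY 19.2 z [-0.001  0.002 -1.   ] F [-0.   0.4 -0.5] w 0.0868 gf 0.0
rackframe [ 0.008  -0.4899  0.1023]
-> [ 0.4691 -0.3276 -0.0242] tool units [-0.025 -0.006  1.265]
[283.3 200.9]
[283.4 148.7]
[ 283.9 -109.8]
0 (np.int64(279), np.int64(296));15 (np.int64(280), np.int64(295));30 (np.int64(280), np.int64(295));45 (np.int64(280), np.int64(295));60 (np.int64(280), np.int64(295));75 (np.int64(280), np.int64(295));90 (np.int64(280), np.int64(295));105 (np.int64(280), np.int64(295));120 (np.int64(280), np.int64(295));135 (np.int64(200), np.int64(295));150 (np.int64(200), np.int64(204));165 (np.int64(200), np.int64(294));180 (np.int64(200), np.int64(297));195 (np.int64(200), np.int64(299));210 (np.int64(200), np.int64(299));225 (np.int64(200), np.int64(297));240 (np.int64(200), np.int64(229));[[145 146 144]
 [100  99 100]
 [103 105 104]] [[113 129 139]
 [112 128 136]
 [109 126 133]]
```

>>> move_arm:
  moves: "0 0.01 0.4 0 0 0 1;0 0.01 0.8 0 0 0 1;0 0.01 0.95 0 0 0 1;0 0.01 0.95 0 0 0 1"

```text
time: 39.1
position: [0.4686, -0.3251, 0.0054]
tool_rot: [0.579, 0.815, 0.001, -0.003]
ft_force: [0.2, -0.5, 0.1]
grip_width: 0.0873
grip_force: 0.0
```

>>> move_arm:
  moves: "0 0 0.2 0 0 0 1;0 0 0.305 0 0 0 1;0 0 0.305 0 0 0 1;0 0 0.305 0 0 0 1;0 0 0.305 0 0 0 0;0 0 0.305 0 0 0 0;0 0 0.305 0 0 0 0;0 0 0.305 0 0 0 0;0 0 0.305 0 0 0 0;0 0 0.305 0 0 0 0;0 0 0.305 0 0 0 0;0 0 0.305 0 0 0 0"
  squeeze: 55

```text
time: 40.3
position: [0.4701, -0.3274, -0.0228]
tool_rot: [0.58, 0.815, -0.0, -0.0]
ft_force: [-0.2, 0.3, 0.5]
grip_width: 0.0308
grip_force: 0.0
```

```bash
python3 -c "
from plug import *
go(W(-.0004,-.33,.009),W(-.0004,-.355,.075))"
```

```text
t 40.3 pos [ 0.4701 -0.3274 -0.0228] yaw_toolY 19.16 z [-0.  0. -1.] F [-0.2  0.3  0.5] w 0.0308 gf 0.0
rackframe [ 0.0091 -0.492  -0.0228]
-> [ 0.4647 -0.1652  0.009 ] tool units [ 1.55   0.482 -0.318]
-> [ 0.4641 -0.1902  0.075 ] tool units [ 1.316  0.394 -0.978]
```

>>> move_arm:
  moves: "0 0 0 0 0 0 0;0 0 0 0 0 0 0;0 0 0 0 0 0 0;0 0 -0.2 0 0 0 0;0 0 -0.5 0 0 0 0;0 0 -0.6 0 0 0.229 0;0 0 -0.6 0 0 0.229 0;0 0 -0.6 0 0 0.229 0;0 0 -0.6 0 0 0.229 0;0 0 -0.6 0 0 0.229 0"

```text
time: 41.3
position: [0.4697, -0.3271, 0.0369]
tool_rot: [0.715, 0.699, -0.0, -0.001]
ft_force: [1.0, 0.2, -2.4]
grip_width: 0.0218
grip_force: 54.5
```

```bash
python3 -c "
from plug import *
go(W(-.0004,-.355,.0102));c=robot.camera('wrist')
g=cv2.cvtColor(c['image'],cv2.COLOR_RGB2GRAY)
for r in range(0,140,20):
  k=np.flatnonzero(g[r,240:330]>120)+240; print(r,(k.min(),k.max()) if len(k) else None,end=';')"
```

```text
t 41.3 pos [ 0.4697 -0.3271  0.0369] yaw_toolY -1.36 z [-0.001  0.001 -1.   ] F [ 1.   0.2 -2.4] w 0.0218 gf 54.5
rackframe [ 0.0087 -0.4917  0.0369]
-> [ 0.4641 -0.1902  0.0102] tool units [ 1.367 -0.088  0.268]
0 (np.int64(278), np.int64(305));20 (np.int64(277), np.int64(304));40 (np.int64(277), np.int64(303));60 (np.int64(277), np.int64(303));80 (np.int64(276), np.int64(302));100 (np.int64(276), np.int64(301));120 (np.int64(276), np.int64(301));
```

>>> move_arm:
  moves: "0.4 -0.09 0 0 0 0 0;0.8 -0.09 0 0 0 0 0;0.95 -0.09 0 0 0 0 0;0.95 -0.09 0 0 0 0 0;0.95 -0.09 0 0 0 0 0;0.95 -0.09 0 0 0 0 0"

```text
time: 41.95
position: [0.4646, -0.2342, 0.0374]
tool_rot: [0.716, 0.698, 0.0, 0.001]
ft_force: [0.1, -0.7, -2.3]
grip_width: 0.0217
grip_force: 54.5
```

```bash
cat > rod.py <<'E'
from plug import *
def rod():
    p,M=st();c=robot.camera('wrist');g=cv2.cvtColor(c['image'],cv2.COLOR_RGB2GRAY).astype(float)
    P=[]
    for r in range(0,120,4):
        row=g[r,250:335];m=row>110
        k=np.flatnonzero(m);u=(k.min()+k.max())/2+250
        P.append(pix(c,u,r,p[2]+.0338+.003))
    P=np.array(P);a=np.polyfit(P[:,1],P[:,0],1);res=P[:,0]-np.polyval(a,P[:,1])
    print('rod yaw deg (dx/dy)',np.degrees(np.arctan(a[0])).round(2),'toolx',np.degrees(np.arctan2(M[0,0],M[1,0])).round(2),'rack',1.48,'x at tcp y',np.polyval(a,p[1]).round(4),'res',np.abs(res).max().round(4),'range',P[[0,-1]].round(3))
E
python3 -c "
from rod import *
rod();s=robot.camera('side');t=robot.camera('top');p,M=st()
tip=p+M[:,0]*.236;tip[2]=p[2]+.0338;print(tip,proj(s,tip),proj(t,tip))
g=cv2.cvtColor(s['image'],cv2.COLOR_RGB2GRAY);u,v=proj(s,tip).astype(int);print(g[v-14:v+14,u-12:u+16])"
```

```text
t 42.0 pos [ 0.4646 -0.2342  0.0374] yaw_toolY -1.48 z [ 0.002 -0.002 -1.   ] F [ 0.1 -0.7 -2.3] w 0.0217 gf 54.5
rackframe [ 0.0012 -0.3989  0.0374]
rod yaw deg (dx/dy) 1.17 toolx 1.48 rack 1.48 x at tcp y 0.469 res 0.0 range [[ 0.472 -0.109  0.074]
 [ 0.471 -0.156  0.074]]
t 42.1 pos [ 0.4639 -0.2337  0.0373] yaw_toolY -1.53 z [ 0.001 -0.001 -1.   ] F [-0.8 -0.4 -2. ] w 0.0215 gf 54.5
rackframe [ 0.0005 -0.3984  0.0373]
[0.47018618 0.00226105 0.07107597] [233.09500021 210.83639502] [270.57598728 258.22961741]
[[101 100 100  99  98  98  97  96  90  85  76  71  76  97 100 103 107  40
   23  25  25  24  59  50  46  48  48  49]
 [ 99  95  94  89  82  81  77  70  71  70  71  85  94  99  99 102  86  36
   23  28  29  25  57  53  48  46  48  49]
 [ 82  69  68  71  70  70  70  71  71  70  67 107 121 108 101 102  92  83
   84  73  61  60  43  56  54  47  47  50]
 [ 70  70  70  68  69  70  69  71  70  70  69 124 128 117  97  97 106 132
  134 117  96  93  64  50  58  54  49  48]
 [ 70  70  69  87  97  90  70  70  71  71  75 118 102  97  72  72  91 105
  107  97  81  80  81  47  53  60  55  50
[... 1993 characters left out ...]
 43  42  44  44  33  29  24  22  22  22  23  28  31  23  14  10  23  26
   26  27  28  19  15  15  14  17  24  17]
 [ 31  24  26  25  25  25  31  33  31  25  26  27  29  27  13  15  15  25
   26  28  25  26  17  16  14  11  14  17]
 [ 31  25  29  30  32  33  35  36  32  35  30  27  28  28  17  12  12  23
   28  26  27  27  23  17  16  16  15  15]
 [ 37  37  30  31  31  31  31  31  32  33  35  35  36  34  15  14  11  17
   25  27  26  27  27  20  18  15  20  17]
 [ 53  53  33  31  29  28  29  31  31  32  37  36  37  33  17  13  14  16
   23  26  28  25  28  27  26  22  25  24]
 [ 52  48  31  28  32  33  31  33  34  36  36  34  38  35  16  16  11  10
   18  25  27  25  27  29  27  25  28  26]]
```

>>> move_arm:
  moves: "0.1 -0.008 0.1 0 0 0 0;0.3 -0.008 0.27 0 0 0 0;0.43 -0.008 0.27 0 0 0 0;0.43 -0.008 0.27 0 0 0 0;0.43 -0.008 0.27 0 0 0 0;0.43 -0.008 0.27 0 0 0 0"

```text
time: 42.7
position: [0.4649, -0.1905, 0.011]
tool_rot: [0.716, 0.698, 0.0, 0.001]
ft_force: [-0.4, 0.6, -2.4]
grip_width: 0.0217
grip_force: 54.5
```

```bash
python3 -c "
from rod import *
p,M=st();s=robot.camera('side');t=robot.camera('top')
tip=p+M[:,0]*.236;tip[2]=p[2]+.0338;print(tip,proj(s,tip),proj(s,W(0,-.086,.044)),proj(t,tip),proj(t,W(0,-.086,.044)))
a=s['image'][180:240,205:265,::-1];b=t['image'][235:295,240:300,::-1]
cv2.imwrite('pics/s7.png',np.hstack([cv2.resize(cv2.convertScaleAbs(k,alpha=1.6,beta=10),(400,400),interpolation=2) for k in(a,b)]))
"
```

```text
t 42.7 pos [ 0.4649 -0.1905  0.011 ] yaw_toolY -1.47 z [ 0.002 -0.002 -1.   ] F [-0.4  0.6 -2.4] w 0.0217 gf 54.5
rackframe [ 0.0004 -0.3553  0.011 ]
[0.47093815 0.04537394 0.04477417] [228.90996979 209.42248203] [225.52840552 202.57981995] [255.32989054 258.76454727] [243.18804241 258.88048461]
```

View pics/s7.png

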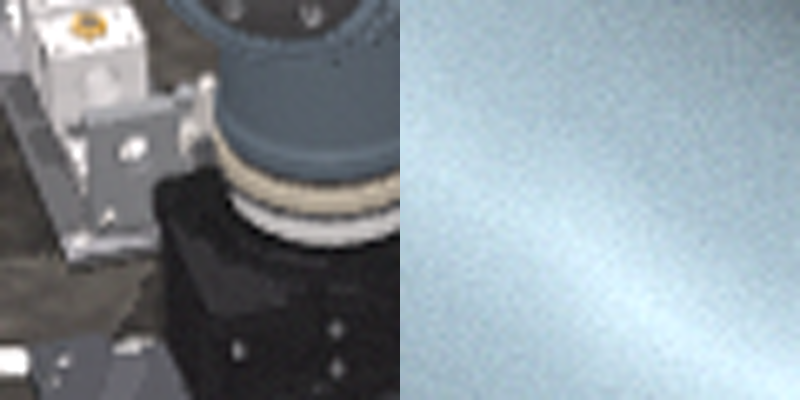

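>>> move_arm:
  moves: "0.06 -0.005 0.005 0 0 0 0;0.12 -0.005 0.005 0 0 0 0;0.18 -0.005 0.005 0 0 0 0;0.24 -0.005 0.005 0 0 0 0;0.3 -0.005 0.005 0 0 0 0;0.36 -0.005 0.005 0 0 0 0;0.38 -0.005 0.005 0 0 0 0;0.38 -0.005 0.005 0 0 0 0"

```text
time: 43.6
position: [0.464, -0.1507, 0.0097]
tool_rot: [0.716, 0.698, -0.0, -0.0]
ft_force: [-0.2, -0.1, -1.7]
grip_width: 0.0214
grip_force: 54.5
```

>>> move_arm:
  moves: "0.03 0 0 0 0 0 0;0.06 0 0 0 0 0 0;0.09 0 0 0 0 0 0;0.12 0 0 0 0 0 0;0.12 0 0 0 0 0 0;0.12 0 0 0 0 0 0"

```text
time: 44.2
position: [0.464, -0.1385, 0.0096]
tool_rot: [0.716, 0.698, -0.0, -0.001]
ft_force: [-1.6, 1.0, -1.8]
grip_width: 0.0215
grip_force: 54.5
```

```bash
python3 -c "
from rod import *
st();print(robot.get_obs()['moment'].round(2))"
```

```text
t 44.2 pos [ 0.464  -0.1385  0.0096] yaw_toolY -1.45 z [-0.001  0.001 -1.   ] F [-1.6  1.  -1.8] w 0.0215 gf 54.5
rackframe [-0.0018 -0.3033  0.0096]
[0.15 0.28 0.3 ]
```

>>> move_arm:
  moves: "0.06 0 0 0 0 0 0;0.12 0 0 0 0 0 0;0.18 0 0 0 0 0 0;0.24 0 0 0 0 0 0;0.3 0 0 0 0 0 0;0.36 0 0 0 0 0 0;0.42 0 0 0 0 0 0;0.48 0 0 0 0 0 0;0.54 0 0 0 0 0 0;0.54 0 0 0 0 0 0"

```text
time: 45.2
position: [0.4657, -0.0841, 0.0097]
tool_rot: [0.716, 0.698, 0.0, -0.0]
ft_force: [-1.2, 1.5, -1.9]
grip_width: 0.0215
grip_force: 54.5
```

```bash
python3 -c "
from rod import *
st();print(robot.get_obs()['moment'].round(2))"
```

```text
t 45.2 pos [ 0.4657 -0.0841  0.0097] yaw_toolY -1.45 z [-0.     0.001 -1.   ] F [-1.2  1.5 -1.9] w 0.0215 gf 54.5
rackframe [-0.0015 -0.2489  0.0097]
[0.1  0.14 0.22]
```

>>> move_arm:
  moves: "0.06 0 0 0 0 0 0;0.12 0 0 0 0 0 0;0.18 0 0 0 0 0 0;0.24 0 0 0 0 0 0;0.3 0 0 0 0 0 0;0.36 0 0 0 0 0 0;0.42 0 0 0 0 0 0;0.48 0 0 0 0 0 0;0.54 0 0 0 0 0 0;0.6 0 0 0 0 0 0;0.6 0 0 0 0 0 0"

```text
time: 46.3
position: [0.4672, -0.0242, 0.0097]
tool_rot: [0.716, 0.698, 0.0, -0.0]
ft_force: [-0.4, 1.0, -1.9]
grip_width: 0.0217
grip_force: 54.5
```

```bash
python3 -c "
from rod import *
st();print(robot.get_obs()['moment'].round(2))"
```

```text
t 46.3 pos [ 0.4672 -0.0242  0.0097] yaw_toolY -1.43 z [-0.     0.001 -1.   ] F [-0.4  1.  -1.9] w 0.0217 gf 54.5
rackframe [-0.0016 -0.189   0.0097]
[0.1  0.18 0.2 ]
```

>>> move_arm:
  moves: "0.05 0 0 0 0 0 0;0.1 0 0 0 0 0 0;0.15 0 0 0 0 0 0;0.2 0 0 0 0 0 0;0.25 0 0 0 0 0 0;0.29 0 0 0 0 0 0;0.33 0 0 0 0 0 0;0.36 0 0 0 0 0 0;0.36 0 0 0 0 0 0"

```text
time: 47.2
position: [0.4682, 0.0112, 0.0097]
tool_rot: [0.716, 0.698, -0.0, -0.0]
ft_force: [-1.3, 1.0, -1.8]
grip_width: 0.0216
grip_force: 54.5
```

>>> move_arm:
  moves: "0.03 0 0 0 0 0 0;0.06 0 0 0 0 0 0;0.08 0 0 0 0 0 0;0.1 0 0 0 0 0 0;0.1 0 0 0 0 0 0"

```text
time: 47.7
position: [0.4689, 0.0208, 0.0099]
tool_rot: [0.716, 0.698, 0.0, 0.0]
ft_force: [-0.5, -1.8, -1.1]
grip_width: 0.0215
grip_force: 54.6
```

```bash
python3 -c "
from rod import *
st();print(robot.get_obs()['moment'].round(2))"
```

```text
t 47.7 pos [0.4689 0.0208 0.0099] yaw_toolY -1.41 z [ 0.001 -0.    -1.   ] F [-0.5 -1.8 -1.1] w 0.0215 gf 54.6
rackframe [-0.001  -0.1439  0.0099]
[-0.25  0.15  0.48]
```

Nearly home; push on in small steps until firm contact.

>>> move_arm:
  moves: "0.02 0 0 0 0 0 0;0.04 0 0 0 0 0 0;0.04 0 0 0 0 0 0"

```text
time: 48.0
position: [0.469, 0.0232, 0.0098]
tool_rot: [0.715, 0.699, -0.001, 0.001]
ft_force: [-1.7, -12.0, 0.1]
grip_width: 0.0216
grip_force: 54.6
```

>>> move_arm:
  moves: "0.01 0 0 0 0 0 0;0.02 0 0 0 0 0 0;0.02 0 0 0 0 0 0"

```text
time: 48.3
position: [0.4693, 0.0234, 0.01]
tool_rot: [0.715, 0.699, -0.001, 0.002]
ft_force: [-3.3, -20.3, 0.9]
grip_width: 0.0216
grip_force: 54.8
```

>>> move_arm:
  moves: "0.01 0 0 0 0 0 0;0.02 0 0 0 0 0 0;0.02 0 0 0 0 0 0"

```text
time: 48.6
position: [0.4694, 0.0235, 0.0101]
tool_rot: [0.714, 0.7, -0.002, 0.002]
ft_force: [-4.9, -30.1, 1.3]
grip_width: 0.0213
grip_force: 54.8
```

>>> move_arm:
  moves: "-0.03 0 0 0 0 0 0;-0.04 0 0 0 0 0 0;-0.04 0 0 0 0 0 0.6;-0.04 0 0 0 0 0 0.6;-0.04 0 0 0 0 0 0.6;-0.04 0 0 0 0 0 0.6;-0.04 0 0 0 0 0 0.6;-0.04 0 -0.4 0 0 0 0.6;-0.04 0 -0.8 0 0 0 0.6;-0.04 0 -1 0 0 0 0.6;-0.04 0 -1 0 0 0 0.6;-0.04 0 -1 0 0 0 0.6"

```text
time: 49.8
position: [0.4686, 0.0249, 0.1098]
tool_rot: [0.716, 0.698, 0.0, 0.0]
ft_force: [-0.1, -0.8, 0.1]
grip_width: 0.0525
grip_force: 0.0
```

```bash
python3 -c "
from rod import *
p,M=st();s=robot.camera('side')
for a in ((0,-.105,.055),(0,-.155,.055),(0,.096,.044),(.096,-.098,.043)): print(a,proj(s,W(*a)).round(1))
w=robot.camera('wrist');np.save('w.npy',w['image']);g=cv2.cvtColor(w['image'],cv2.COLOR_RGB2GRAY)
for a in ((0,-.105,.055),(0,-.091,.055),(0,-.086,.055),(.024,-.098,.06),(.096,-.098,.043),(0,.096,.044)): print('w',a,proj(w,W(*a)).round(1))
u=int(proj(w,W(0,-.1,.05))[0])+2;print(u,[ (r,int(g[r,u])) for r in range(100,240,3)])
"
```

```text
t 49.8 pos [0.4686 0.0249 0.1098] yaw_toolY -1.45 z [ 0.001  0.    -1.   ] F [-0.1 -0.8  0.1] w 0.0525 gf 0.0
rackframe [-0.0015 -0.1398  0.1098]
(0, -0.105, 0.055) [227.2 203.3]
(0, -0.155, 0.055) [232.3 214.2]
(0, 0.096, 0.044) [209.6 167.9]
(0.096, -0.098, 0.043) [260.9 198.9]
w (0, -0.105, 0.055) [286.8 175.5]
w (0, -0.091, 0.055) [286.9 157.2]
w (0, -0.086, 0.055) [286.9 150.5]
w (0.024, -0.098, 0.06) [318.9 167.3]
w (0.096, -0.098, 0.043) [406.6 164.2]
w (0, 0.096, 0.044) [ 287.2 -143.9]
288 [(100, 228), (103, 226), (106, 226), (109, 226), (112, 226), (115, 226), (118, 225), (121, 225), (124, 225), (127, 225), (130, 224), (133, 221), (136, 161), (139, 163), (142, 164), (145, 162), (148, 158), (151, 121), (154, 115), (157, 214), (160, 221), (163, 222), (166, 220), (169, 220), (172, 192), (175, 127), (178, 148), (181, 150), (184, 149), (187, 113), (190, 138), (193, 120), (196, 92), (199, 121), (202, 119), (205, 115), (208, 141), (211, 136), (214, 110), (217, 148), (220, 179), (223, 193), (226, 218), (229, 217), (232, 189), (235, 91), (238, 87)]
```

>>> move_arm:
  moves: "0 0 -0.2 0 0 -1 0.6;0 0 -0.2 0 0 -1 0.6;0 0 -0.2 0 0 -1 0.6;0 0 -0.2 0 0 -1 0.6;0 0 -0.2 0 0 -1 0.6;0 0 -0.2 0 0 -1 0.6;0 0 -0.2 0 0 -1 0.6;0 0 -0.2 0 0 -1 0.6;0 0 -0.2 0 0 -1 0.6;0 0 -0.2 0 0 -1 0.6;0 0 -0.2 0 0 -1 0.6;0 0 -0.2 0 0 -1 0.6"

```text
time: 51.1
position: [0.4677, 0.0249, 0.1283]
tool_rot: [0.013, 1.0, 0.0, -0.002]
ft_force: [-0.9, -1.5, -0.9]
grip_width: 0.052
grip_force: 0.0
```

>>> move_arm:
  moves: "-0.4 0.2 0 0 0 0 0.6;-0.8 0.42 0 0 0 0 0.6;-0.8 0.42 0 0 0 0 0.6;-0.8 0.42 0.4 0 0 0 0.6;-0.8 0.42 0.7 0 0 0 0.6;-0.8 0.42 0.7 0 0 0 0.6;-0.8 0.42 0.7 0 0 0 0.6"

```text
time: 51.8
position: [0.5487, 0.0646, 0.059]
tool_rot: [0.013, 1.0, 0.0, -0.001]
ft_force: [0.8, -0.8, -0.2]
grip_width: 0.0525
grip_force: 0.0
```

```bash
python3 -c "
from rod import *
go(W(.078,-.098,-.001));w=robot.camera('wrist');g=cv2.cvtColor(w['image'],cv2.COLOR_RGB2GRAY)
for r in (.03,.04,.05,.06,.072):
  q=proj(w,W(.024+r*.984,-.098,.055-r*.178+.006)).round(1);v=int(q[1]);u=int(q[0]);print(r,q,g[v,max(u-14,0):u+15] if 0<=v<420 else '')
"
```

```text
t 51.8 pos [0.5487 0.0646 0.059 ] yaw_toolY 88.49 z [-0.003  0.    -1.   ] F [ 0.8 -0.8 -0.2] w 0.0525 gf 0.0
rackframe [ 0.0777 -0.0981  0.059 ]
-> [ 0.5491  0.0647 -0.001 ] tool units [-0.005  0.001  0.6  ]
0.03 [284.  204.2] [ 72  71  70  71  72  67  70  71  84 108 133 150 159 165 169 173 172 171
 168 163 158 149 139 122  99  78  66  64  66]
0.04 [284.  218.3] [ 49  51  54  54  55  55  51  50  68  97 125 142 156 164 166 170 170 171
 168 163 152 148 136 119  97  70  59  57  57]
0.05 [284.  231.9] [ 62  62  60  62  62  60  57  60  63  69  85  95 102 103 102 108 108 106
 106 106 108 101  99  90  81  66  56  54  58]
0.06 [284.1 244.8] [ 59  56  56  54  56  59  57  53  58  70  81  92  97 102 105 107 108 107
 105 109 111 110 108  97  80  64  61  57  54]
0.072 [284.1 259.7] [ 56  50  53  54  57  57  56  57  62  62  65  73  89 102 105 110 113 116
 116 114 110  99  84  68  60  58  55  55  55]
```

>>> move_arm:
  moves: "0 0 0.3 0 0 0 0.6;0 0 0.58 0 0 0 0.6;0 0 0.58 0 0 0 0.6;0 0 0.58 0 0 0 0;0 0 0.58 0 0 0 0;0 0 0.58 0 0 0 0;0 0 0.58 0 0 0 0;0 0 0.58 0 0 0 0;0 0 0.58 0 0 0 0;0 0 0.58 0 0 0 0;0 0 0.58 0 0 0 0"
  squeeze: 12

```text
time: 52.95
position: [0.55, 0.0658, 0.0021]
tool_rot: [0.013, 1.0, 0.001, 0.0]
ft_force: [0.9, 5.4, 3.0]
grip_width: 0.0096
grip_force: 12.0
```

```bash
python3 -c "
from rod import *
p,M=st()
x0,z0=.078,p[2]
r=.0552
for th in np.linspace(1.75,-.03,13): print(round(th,2), 'tool x',round(-10*(.024+r*np.sin(th)-.024-r*np.sin(1.75)),3),'tool z',round(-10*(r*np.cos(th)-r*np.cos(1.75)),3))
"
```

```text
t 53.0 pos [0.55   0.0658 0.0021] yaw_toolY 88.51 z [ 0.001  0.001 -1.   ] F [0.9 5.4 3. ] w 0.0096 gf 12.0
rackframe [ 0.0789 -0.0969  0.0021]
1.75 tool x -0.0 tool z -0.0
1.6 tool x -0.009 tool z -0.081
1.45 tool x -0.005 tool z -0.163
1.3 tool x 0.011 tool z -0.243
1.16 tool x 0.038 tool z -0.321
1.01 tool x 0.076 tool z -0.393
0.86 tool x 0.125 tool z -0.459
0.71 tool x 0.183 tool z -0.516
0.56 tool x 0.248 tool z -0.565
0.41 tool x 0.321 tool z -0.604
0.27 tool x 0.398 tool z -0.631
0.12 tool x 0.478 tool z -0.647
-0.03 tool x 0.56 tool z -0.65
```

>>> move_arm:
  moves: "-0.009 0.01 -0.081 0 0 0 0;-0.005 0.01 -0.163 0 0 0 0;0.011 0.01 -0.243 0 0 0 0;0.038 0.01 -0.321 0 0 0 0;0.076 0.01 -0.393 0 0 0 0;0.125 0.01 -0.459 0 0 0 0;0.125 0.01 -0.459 0 0 0 0"

```text
time: 53.65
position: [0.5369, 0.0661, 0.0489]
tool_rot: [0.013, 1.0, 0.0, 0.0]
ft_force: [-0.2, 4.1, 2.6]
grip_width: 0.0098
grip_force: 12.0
```

>>> move_arm:
  moves: "0.058 0 -0.057 0 0 0 0;0.123 0 -0.106 0 0 0 0;0.196 0 -0.145 0 0 0 0;0.273 0 -0.172 0 0 0 0;0.353 0 -0.188 0 0 0 0;0.42 0 -0.191 0 0 0 0;0.43 0 -0.191 0 0 0 0;0.43 0 -0.191 0 0 0 0"

```text
time: 54.45
position: [0.4955, 0.067, 0.0681]
tool_rot: [0.013, 1.0, -0.0, 0.002]
ft_force: [2.0, 4.0, 7.6]
grip_width: 0.0095
grip_force: 12.0
```

```bash
python3 -c "
from rod import *
p,M=st()"
```

```text
t 54.5 pos [0.4955 0.067  0.0681] yaw_toolY 88.54 z [ 0.003 -0.    -1.   ] F [2.  4.  7.6] w 0.0095 gf 12.0
rackframe [ 0.0244 -0.097   0.0681]
```

>>> move_arm:
  moves: "0.02 0 0 0 0 0 0;0.04 0 0 0 0 0 0;0.04 0 0 0 0 0 0"

```text
time: 54.75
position: [0.492, 0.0671, 0.0679]
tool_rot: [0.013, 1.0, -0.0, 0.002]
ft_force: [2.7, 4.3, 6.5]
grip_width: 0.0102
grip_force: 12.0
```

>>> move_arm:
  moves: "0.02 0 0 0 0 0 0;0.04 0 0 0 0 0 0;0.05 0 0 0 0 0 0;0.05 0 0 0 0 0 0"

```text
time: 55.15
position: [0.4922, 0.0671, 0.068]
tool_rot: [0.013, 1.0, -0.0, 0.007]
ft_force: [9.9, 5.3, -2.2]
grip_width: 0.01
grip_force: 12.0
```

```bash
python3 -c "
from rod import *
p,M=st()
s=robot.camera('side');np.save('S.npy',s['image'])
for th in (0,.1,.2,.3): print(th,[proj(s,W(.024+r*np.sin(th),-.103,.055+r*np.cos(th))).round(1) for r in(.02,.04)])
g=cv2.cvtColor(s['image'],cv2.COLOR_RGB2GRAY);print(g[170:206,226:250])"
```

```text
t 55.1 pos [0.4922 0.0671 0.068 ] yaw_toolY 88.49 z [ 0.014 -0.    -1.   ] F [ 9.9  5.3 -2.2] w 0.01 gf 12.0
rackframe [ 0.021  -0.0971  0.068 ]
0 [array([235.5, 195. ]), array([235.3, 188.8])]
0.1 [array([236.2, 194.9]), array([236.8, 188.6])]
0.2 [array([237. , 194.9]), array([238.2, 188.5])]
0.3 [array([237.7, 194.9]), array([239.7, 188.6])]
[[ 61  53  67 116  58  58  57  59  66  59  60  61  61  61  60  58  54  60
   58  57  49  37  35  33]
 [ 60  60  85  71  61  61  55  62  86  56  54  53  59  57  52  44  34  33
   31  30  31  30  31  31]
 [ 58  62  61  61  58  54  59  63  65  46  36  33  32  31  31  31  30  30
   31  31  31  32  30  29]
 [ 43  59  58  56  43  33  32  31  32  31  31  32  31  33  31  32  33  30
   29  30  28  24  21  21]
 [ 25  30  29  32  27  27  31  33  32  32  32  31  29  29  28  29  24  21
   21  15  13  14  14  13]
 [ 31  34  31  34  34  32  31  29  28  28  27  23  20  21  14  15  13  13
   16  12  15  13  14  13]
 [ 26  29  29  28  29  25  20  20  16  13  11  13  13  13  13  13  14  12
   13  15  15  13  15  16]
 [ 17  16  20  15  13  14  15  14  12  12  15 
[... 2183 characters left out ...]
75  75 100  87  90 113 106 102  94  95 103  53  33  35  33  30  34
   36  32  31  29  30  32]
 [134 102 100 141 120 116 111 103  95  70  66  96  76  35  29  30  37  37
   35  33  30  29  30  36]
 [185 120 115 117 111 107 102  96  53  46  41  66  76  35  28  31  37  35
   34  32  30  31  31  35]
 [142 100 100 101 101 105 101  69  46  46  45  47  29  25  28  33  36  36
   36  32  29  29  31  31]
 [117 102  94  93  90 102  89  78  53  48  47  46  27  25  28  29  30  30
   32  33  29  30  31  33]
 [118 114  73  66  59  66  66  80  56  42  38  35  28  28  27  27  29  29
   33  35  34  34  34  36]
 [120 119  89  90  74  64  66  68  50  28  26  29  30  29  25  27  28  32
   36  39  37  32  30  32]]
```

>>> move_arm:
  moves: "-0.04 0 0 0 0 0 0;-0.05 0 0 0 0 0 0.5;-0.05 0 0 0 0 0 0.5;-0.05 0 0 0 0 0 0.5;-0.05 0 0 0 0 0 0.5;-0.05 0 0 0 0 0 0.5;-0.05 0 -0.3 0 0 0 0.5;-0.05 0 -0.7 0 0 0 0.5;-0.05 0 -1 0 0 0 0.5;-0.05 0 -1 0 0 0 0.5;-0.05 0 -1 0 0 0 0.5"

```text
time: 56.3
position: [0.4902, 0.0671, 0.1671]
tool_rot: [0.013, 1.0, -0.0, 0.0]
ft_force: [-0.2, 0.2, -0.9]
grip_width: 0.0437
grip_force: 0.0
```

```bash
python3 -c "
from rod import *
p,M=st()
s=robot.camera('side');g=cv2.cvtColor(s['image'],cv2.COLOR_RGB2GRAY)
for th in (0,.1,.2,.3): print(th,[proj(s,W(.024+r*np.sin(th),-.103,.055+r*np.cos(th))).round(1) for r in(.02,.045,.072)])
print(g[174:204:2,224:248])
hsv=cv2.cvtColor(s['image'],cv2.COLOR_RGB2HSV);m=((hsv[:,:,0]>12)&(hsv[:,:,0]<32)&(hsv[:,:,1]>110)).astype(np.uint8)
n,l,q,ce=cv2.connectedComponentsWithStats(m)
for i in range(1,n):
  if 3<q[i,4]<30 and ce[i][1]<300: print(q[i],ce[i].round(1))
w=robot.camera('wrist');gw=cv2.cvtColor(w['image'],cv2.COLOR_RGB2GRAY)
for a in ((.024,-.098,.127),(.024,-.098,.055),(0,-.091,.055),(0,-.098,.053)): print('w',a,proj(w,W(*a)).round(1))"
```

```text
t 56.3 pos [0.4902 0.0671 0.1671] yaw_toolY 88.55 z [ 0.001 -0.    -1.   ] F [-0.2  0.2 -0.9] w 0.0437 gf 0.0
rackframe [ 0.0191 -0.0971  0.1671]
0 [array([235.5, 195. ]), array([235.2, 187.2]), array([234.9, 178.6])]
0.1 [array([236.2, 194.9]), array([236.9, 187. ]), array([237.6, 178.2])]
0.2 [array([237. , 194.9]), array([238.5, 186.9]), array([240.2, 178.1])]
0.3 [array([237.7, 194.9]), array([240.1, 187. ]), array([242.8, 178.2])]
[[ 52  52  56  57  53  51  50  50  44  43  42  41  41  40  41  43  40  42
   44  46  49  49  46  44]
 [ 45  44  43  43  45  46  43  45  49  47  44  42  46  51  53  53  53  49
   45  47  51  49  47  43]
 [ 50  40  42  43  43  42  45  49  60  65  70  75  52  49  49  48  50  53
   49  49  52  49  46  43]
 [116  49  42  42  43  47  51  47  63  69  68  66  47  40  39  45  51  50
   36  59  41  36  33  32]
 [161 131  46  24  26  27  28  29  62  63  64  65  50  29  27  30  28  29
   30  27  28  30  30  28]
 [108 113 114  49  27  29  31  25  60  64  64  64  51  31  31  30  27  26
   27  27  26  28  26  27]
 [117 115 119  80  31  25  29  30  51  64  64  64  51 
[... 483 characters left out ...]
4  65  63  62  61  65  46  28  28  27  28
   28  29  33  30  27  27]
 [ 80  80  79  79  78  77  76  86 136 101  99 101 108  92  39  29  32  32
   28  28  28  29  30  31]
 [ 87 129 137 157 187 211 188 182 170 116  95  71  71  95  76  35  31  32
   36  36  36  33  33  28]
 [ 87 165 120 107 113 114 114 121 117  81  49  45  45  47  30  27  28  32
   36  35  35  32  30  28]]
[214 112   3   6   6] [215.  114.5]
[212 120   6   6  15] [214.1 121.7]
[221 136   2   6   8] [221.5 138.5]
[213 175   5   3   8] [215.6 176.4]
[217 182   4   3   8] [218.8 183.4]
w (0.024, -0.098, 0.127) [282.8 230.2]
w (0.024, -0.098, 0.055) [283.2 205.6]
w (0, -0.091, 0.055) [290.5 181.4]
w (0, -0.098, 0.053) [283.2 181. ]
```

```bash
python3 -c "
from rig import robot
print(robot.hand_in())"
```

```text
the job is handed in; nothing more can be done
None
```

I assembled the manifold and handed it in at about 56 s: both modules are seated in stations 2 and 3, the tie-bar's collar is against the near end plate, and the cam lever is upright at its stop. Both bottles were upright in my last picture of them, before the tie-bar step, and I viewed 14 pictures in all. The fingertips touched the bench about 38 mm later than the stated tool geometry gives, so I worked from that measured offset; before I found it, one lever push slipped off the handle end at about 21 N.

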